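Nest, press and tally the mixing cups

ROBOT

A 6-joint arm with a two-finger parallel gripper is mounted at the origin on a cart in front of the work surface, level with it; the furniture and walls round the work are solid. World frame = base frame: x ahead of the robot, y to its left, z up, the work surface at z = 0. Lengths are in mm, angles in degrees, forces in N, time in s.
With the tool pointing down it reaches from about 350 to 850 mm from the base axis. Payload 8.1 kg.
Tool frame: the origin (TCP) lies between the finger pads; the fingertips stand 25 mm ahead of it and the grasp point (between the pads) lies 6 mm ahead of it (r.tcp_to_tips is the distance from the TCP to the fingertips, in mm); z points along the fingers, y is the line along which they close (so a half turn about z gives the same grasp; the last joint's range is limited). The gripper opens to 85 mm and grips with 20 to 120 N. Pads are 22 mm wide; open, the fingers measure 114 mm over their backs; the gripper's body (76 mm by 85 mm) begins 54 mm behind the grasp point. The pads swing forward as they close: fully open they stand 13 mm farther back than shut.
Start: joints at [-80.466, 7.471, 85.268, -0, 87.261, -4.893], TCP at [149.509, -581.079, 256.292] pointing down, gripper open.
Joint ranges: [-169.43, 169.43], [-51.17, 129.36], [1.28, 143.12], [-76.62, 256.62], [0, 156.53], [-152.29, 152.29]. Speed limits (degrees/s): [136.94, 136.94, 159.86, 180, 180, 180].

INTERFACE

Orientations are given as [roll, pitch, yaw] about the fixed x, y, z axes, in that order (R = Rz(yaw) Ry(pitch) Rx(roll)).
In Python, from bench import r gives the robot as it stands.
- The arm moves only by the tool apply_moves, never from a script. Its arguments are lists of equal length, an entry for each row: "angular": the turn, a rotation vector about the world's x, y, z in units of 8 degrees (1.0 is 8 degrees), a list of three; "travel": the shift along the world's x, y, z in units of 40 mm (1.0 is 40 mm), a list of three; "jaw": the opening, from 0 (shut) to 1 (fully open). A call has 1 to 20 rows; each row shifts and turns the commanded pose from where the row before left it; what a row does not reach is not made up. A row lasts 1/8 s, in which the tool goes at most 62.5 mm and 10.7 degrees, less where a joint would pass 70% of its speed; a pose out of reach is approached as far as the arm can. A call is refused whole if a number of a shift passes 1 or a number of a turn 1, either way. A call with a gripper value outside its range is refused whole. The fingers move at their own pace and stop on an object; "force" is the grip in N (left out, the last holds). Time passes only in rows, so rows that do not move let the fingers close. It gives the time, the measured TCP pose, the force, the opening and the grip force at its end, in the units of the state.
- r.sense(): the state, without advancing time (a new reading comes with each control period).
- r.snapshot(name): name is "scene" or "top" or "wrist"; returns a dict with "color" (384x512x3 uint8, red, green, blue), "fx", "fy", "cx", "cy" (pixels), "R" (3x3) and "t" (3): a world point X has camera coordinates R X + t; the wrist camera has in their place "mount" (4x4, takes a point from camera to tool coordinates, whose origin is the TCP and whose axes are the flange's). Camera axes: x right, y down, z forward; pixel columns grow to the right and rows downward; lengths in mm; the calibration is good to about 2 mm. A picture is of the moment at which its call begins: read the wrist's pose just before it. There is no depth.
- r.hand_in(): hands the job in; it is judged then, once.
The state is a dict: "time": time; "joint_pos": joint angles; "qd": joint speeds; "joint_efforts": joint torques, N m; "tool_pos": TCP position; "tcp_rot": TCP orientation; "ft_force": force on the tool from outside, world axes, zero at the start; "wrist_torque": the same for the moment, N m; "finger_gap": finger opening in mm; "grip_force": force on a finger pad.
Only numpy, scipy, OpenCV 4.12 (cv2) and the standard library are available. Lean on these libraries where they do the work, as an engineer would, in place of code of your own. Each camera call takes 0.05 s, during which the arm holds its last target. There are 200 camera calls.

TASK

First swing the tally lever back to its empty mark. Then nest all the loose metal cups, mouth up, one in another into the cup fixed on the spring plate, set the brass-coloured press weight upright in the mouth of the top cup, and press down on it until the plate's pointer stands level with the black line on the post, hold it there about a second (do not drive the plate on to its stop) and let it come up. Last, set the tally lever to the mark for the number of cups you nested (one mark on from the empty mark per cup, not counting the fixed one), leaving cups and weight on the stand and the jars and bottle by the work undisturbed.

Things in the scene. Friction and masses are not known exactly. Their poses are not given: they have to be found in the camera images.
- cup1_centre (a point): Aluminium cup, mouth up, 75 mm high, walls 3 mm, heavy 10 mm thick foot, 100 g. Top 30 mm: straight band, 62 mm outside (64 over facets), 55 inside; below, a shoulder steps in to a taper, 52 mm across at the shoulder, 34 at the foot. Inside, a ledge faces up 27 mm below the rim. Point: on the axis, half-way up (37.5 mm below the rim); z axis up. 3 or 4 cups are present (absent: always None).
- cup2_centre (a point): Loose cup, exactly like cup1; point likewise on its axis, half-way up. May be absent.
- cup3_centre (a point): Loose cup, exactly like cup1; point likewise on its axis, half-way up. May be absent.
- cup4_centre (a point): Loose cup, exactly like cup1; point likewise on its axis, half-way up. May be absent.
- cup5_centre (a point): Loose cup, exactly like cup1; point likewise on its axis, half-way up. May be absent.
- bottom_mouth (a point): Centre of the mouth, at rim level, of the steel cup (same shape) fixed on the spring plate; z up, moves with the plate; 129 mm above the table at rest. The n-th nested cup rests shoulder on rim, its centre 30 mm x n - 37.5 mm above this point, with 2 mm play all round. Only its 30 mm band then shows: keep fingertips within 28 mm below its rim while setting it down.
- stand_line (a point): Black line on the white strip of the post, 77 mm high, at the left (+y) edge of the stand (base 120 x 150 mm, turned some degrees). The dark pointer on the left of the round spring plate moves down along it. Point: middle of the line, 31 mm above the table, fixed.
- plate (a joint): How far the spring plate is down, m: 0 up, 0.020 pointer level with the black line (within 4 mm counts), 0.032 stop (past 0.029 counts as driven onto it). Spring 1100 N/m, some preload: cups and weight alone sink it about 4 to 11 mm, 10 to 18 N more bring it to the line. Comes up when let go.
- weight_centre (a point): Brass-coloured round press weight, 0.62 kg: body 50 mm across, 38 high, above it a head 26 mm across from 38 to 55 mm; take it by the head. Point: on the axis, 27.5 mm above foot and below top; z axis up. In the top cup it rests on the inside ledge, 28 mm standing out of the rim, 2.5 mm play; with n cups nested its centre is n x 30 mm above bottom_mouth.
- tally_lever (a joint): Tally lever, rad. 0 = empty mark: the longest and rightmost (-y) of six white marks on the grey dial behind it, lever leaning 40 degrees right. The marks for 1, 2, 3, 4, 5 cups follow to the left every 0.279 (16 degrees) (within 0.1 counts). Stays where left; about 1 N at the ball moves it. Stops at -0.08 and 1.48.
- lever_ball (a point): Centre of the black ball, 28 mm across, at the end of the tally lever, 100 mm from the hinge, on a 6 mm rod. Pinch it from above, fingers closing along the hinge axis (roughly front to back), and lead it round its arc.
- lever_hinge (a point): Hinge of the tally lever, 75 mm above the table, fixed. x axis = hinge axis, pointing away from the robot (turned some degrees), y left, z up. At lever angle q the ball lies at 0.1 m x (0, -sin(0.698 - q), cos(0.698 - q)) from here in these axes. The dial, 140 mm across, stands 10 to 16 mm behind (+x).
- pigment_1_mid (a point): Bystander: short jar with a lid, 44 across, 59 high (mm); point on its axis 30 mm above its foot. Leave it where it stands.
- pigment_3_mid (a point): Bystander: jar with a lid, 44 across, 71 high (mm); point on its axis 30 mm above its foot. Leave it where it stands.
- dropper_bottle_mid (a point): Bystander: slim dark bottle with a dropper top, 32 across, 102 high (mm); point on its axis 30 mm above its foot. Leave it where it stands.

How it is judged:
By the outcome, as a careful person would: the job done as asked, in the order asked, and still so for the second after the job is handed in, with the robot touching nothing.
Of cup1, cup2, cup3, cup4, cup5 only 3 to 4 are there at a start; the rules pass over those that are not, and their reading is None.
At some moment in a run one of cup1, cup2, cup3, cup4, cup5 may be knocked a few centimetres aside while the robot is not near it.
Once in a run the grip may slacken for a moment while it holds something.
It also fails if it takes over 208 s, if anything falls off the work surface, if the arm or the gripper's body presses on something with over 40 N, if the wrist force passes 120 N, or if a joint passes its speed limit or range.

## Working session

There is one attempt and no reset: what is moved stays moved. The work goes in short steps, Python scripts to look and compute and a tool call to move; the robot and the scene stay as the last step left them, time stands still between calls to the robot, and variables do not carry over. Pictures are saved under pics/ and viewed, at most 14 in all, crops included, and the job is handed in when it is done.

Besides the shell and the picture viewer there is one more tool, called after ">>>" as a command line: name --argument value ..., lists and objects as JSON in quotes. apply_moves: Moves the arm, as the interface text tells. Its arguments: {"type":"object","properties":{"angular":{"type":"array"},"travel":{"type":"array"},"jaw":{"type":"array"},"force":{"type":"number"}},"required":["angular","travel","jaw"]}

```bash
mkdir -p pics; ls; python3 - <<'E'
from bench import r
import cv2,json
import numpy as np
s=r.sense();print(s)
for n in("scene","top"):
    p=r.snapshot(n);np.save("pics/%s0.npy"%n,p,allow_pickle=True)
    cv2.imwrite("pics/%s0.png"%n,cv2.resize(p["color"][:,:,::-1],(800,600),interpolation=cv2.INTER_CUBIC))
    print(n,{k:np.round(v,3).tolist() for k,v in p.items() if k!="color"})
E
```

```text
pics
{'time': 0.0, 'joint_pos': array([-8.04648081e+01,  7.51468580e+00,  8.53270679e+01,  4.23720542e-04,
        8.72625830e+01, -4.89311447e+00]), 'qd': array([ 0.01308869,  0.05421591,  0.00699999,  0.02137503, -0.07143023,
       -0.04808632]), 'joint_efforts': array([ 5.98330480e-04, -5.69400573e+01, -5.00554597e+01, -1.45876506e-04,
        1.45245093e-02, -9.72972572e-06]), 'tool_pos': array([ 149.44278885, -580.58333297,  255.26999408]), 'tcp_rot': array([-1.79896080e+02, -9.32127857e-03,  1.44282773e+01]), 'ft_force': array([ 0.16709753,  0.36070722, -0.53541389]), 'wrist_torque': array([-0.0357599 , -0.0195915 ,  0.04187786]), 'grip_force': 0.0, 'finger_gap': 85.07488724036574}
scene {'fx': 479.99, 'fy': 479.99, 'cx': 250.08, 'cy': 197.465, 'R': [[-0.636, -0.771, 0.022], [-0.511, 0.4, -0.761], [0.578, -0.496, -0.648]], 't': [320.1, 357.034, 1349.967]}
top {'fx': 355.51, 'fy': 355.51, 'cx': 260.757, 'cy': 187.994, 'R': [[0.022, -1.0, -0.018], [-0.998, -0.021, -0.055], [0.055, 0.019, -0.998]], 't': [16.967, 523.9, 1097.678]}
```

View pics/top0.png

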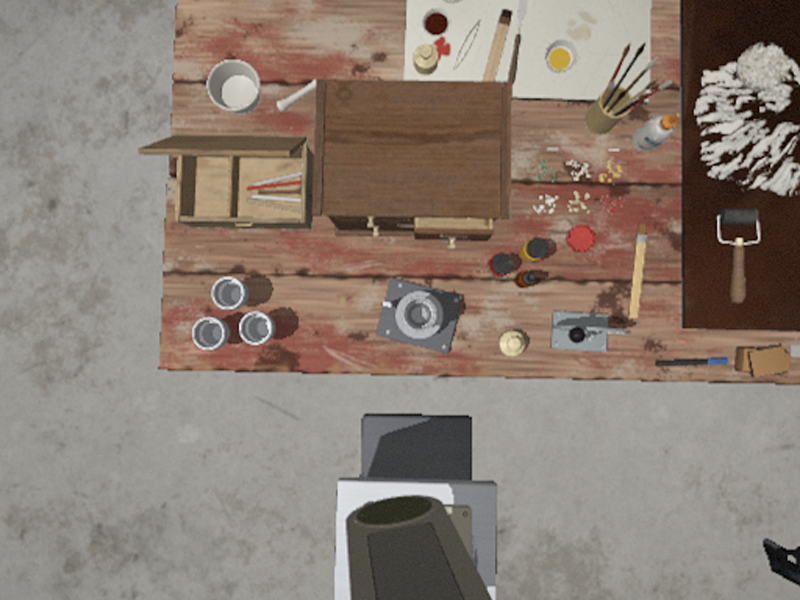

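View pics/scene0.png

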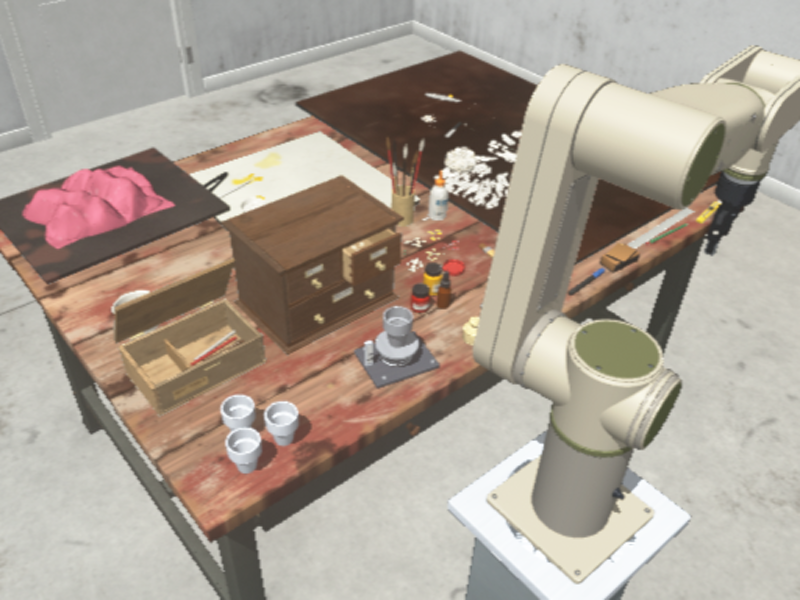

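The top view shows three cups at (230,292), (210,333) and (257,327) in 800-px coordinates. The stand's cup is at (418,314), the weight at (513,343) and the lever ball at (577,335). The jars are at (503,263) and (537,249), and the bottle is at (528,279). The scene view agrees with three cups.

```bash
cat > h.py <<'E'
import numpy as np, cv2
from scipy.spatial.transform import Rotation as Ro
from bench import r
def cam(name):
    s=r.sense(); p=r.snapshot(name)
    if name=="wrist":
        M=np.array(p["mount"]); Rt=Ro.from_euler('xyz',s["tcp_rot"],degrees=True).as_matrix()
        Rwc=Rt@M[:3,:3]; C=Rt@M[:3,3]+s["tool_pos"]
        p["R"]=Rwc.T; p["t"]=-Rwc.T@C
    return p
def ray(p,uv,z):
    d=p["R"].T@np.array([(uv[0]-p["cx"])/p["fx"],(uv[1]-p["cy"])/p["fy"],1]); C=-p["R"].T@p["t"]
    return (C+d*(z-C[2])/d[2])
def proj(p,X):
    c=p["R"]@np.asarray(X,float)+p["t"]; return np.array([p["fx"]*c[0]/c[2]+p["cx"],p["fy"]*c[1]/c[2]+p["cy"]])
def save(p,f,sc=1.5625): cv2.imwrite("pics/"+f,cv2.resize(p["color"][:,:,::-1],None,fx=sc,fy=sc,interpolation=cv2.INTER_CUBIC))
def st():
    s=r.sense(); print(round(s["time"],2),s["tool_pos"].round(1),s["tcp_rot"].round(1),s["ft_force"].round(1),round(s["finger_gap"],1),round(s["grip_force"],1),s["joint_pos"].round(0))
E
python3 - <<'E'
from h import *
p=np.load("pics/top0.npy",allow_pickle=True).item()
for n,u,z in[("c1",(230,292),75),("c2",(210,333),75),("c3",(257,327),75),("bot",(418,314),129),("line post",(387,303),77),("weight",(513,343),55),("ball",(577,335),150),("dialL",(553,320),75),("baseL",(580,332),5),("jar1",(503,263),59),("jar2",(537,249),71),("bottle",(522,279),102),("cab",(330,215),250)]:
    print(n,ray(p,((u[0]+.5)/1.5625-.5,(u[1]+.5)/1.5625-.5),z).round(0))
w=r.snapshot("wrist");print(np.round(w["mount"],3),w["fx"],w["cx"],w["cy"])
c=p["color"][165:245,110:430][:,:,::-1]
cv2.imwrite("pics/crop0.png",cv2.resize(c,None,fx=2.5,fy=2.5,interpolation=cv2.INTER_CUBIC))
s=np.load("pics/scene0.npy",allow_pickle=True).item()
for n,X in[("lever",(424,-330,75)),("weight",(424,-208,55))]:print(n,proj(s,X)*1.5625)
E
```

```text
c1 [517. 365.  75.]
c2 [438. 401.  75.]
c3 [452. 311.  75.]
bot [482.   7. 129.]
line post [502.  66.  77.]
weight [ 431. -176.   55.]
ball [ 451. -271.  150.]
dialL [ 477. -247.   75.]
baseL [ 455. -318.    5.]
jar1 [ 584. -155.   59.]
jar2 [ 611. -217.   71.]
bottle [ 551. -183.  102.]
cab [634. 150. 250.]
[[-1.00000e-03 -9.51000e-01 -3.10000e-01  7.92650e+01]
 [ 1.00000e+00 -0.00000e+00 -1.00000e-03 -2.80000e-02]
 [ 1.00000e-03 -3.10000e-01  9.51000e-01 -1.18031e+02]
 [ 0.00000e+00  0.00000e+00  0.00000e+00  1.00000e+00]] 311.55987581545304 254.92739745432692 193.42572814594467
lever [525.09678917 287.25578795]
weight [486.3048733  315.51647672]
```

View pics/crop0.png

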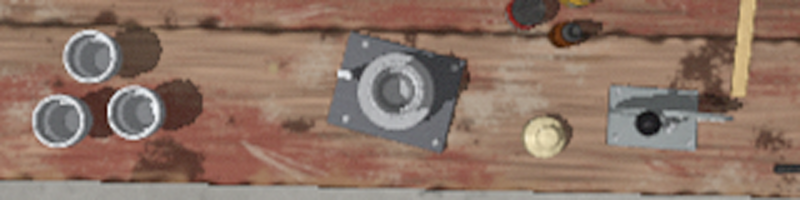

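>>> apply_moves --angular '[[0,0,0.95],[0,0,0.95],[0,0,0.95],[0,0,0.95],[0,0,0.95],[0,0,0.95],[0,0,0.95],[0,0,0.95],[0,0,0.95],[0,0,0.95],[0,0,0]]' --travel '[[0.7,0.68,0.1],[0.7,0.68,0.1],[0.7,0.68,0.1],[0.7,0.68,0.1],[0.7,0.68,0.1],[0.7,0.68,0.1],[0.7,0.68,0.1],[0.7,0.68,0.1],[0.7,0.68,0.1],[0.7,0.68,0.1],[0,0,0]]' --jaw '[1,1,1,1,1,1,1,1,1,1,1]' --force 40

```text
time: 1.52
tool_pos: [431.0, -307.3, 296.4]
tcp_rot: [180.0, -0.0, 90.7]
ft_force: [-0.2, -0.3, -0.6]
finger_gap: 85.0
grip_force: 0.0
```

```bash
python3 - <<'E'
from h import *
st();p=cam("wrist");np.save("pics/w1.npy",p,allow_pickle=True);save(p,"w1.png")
s=cam("scene");np.save("pics/s1.npy",s,allow_pickle=True)
E
```

```text
1.52 [ 431.  -307.3  296.4] [180.   -0.   90.7] [-0.2 -0.3 -0.6] 85.0 0.0 [-41.  -4.  93.   0.  91. -42.]
```

View pics/w1.png

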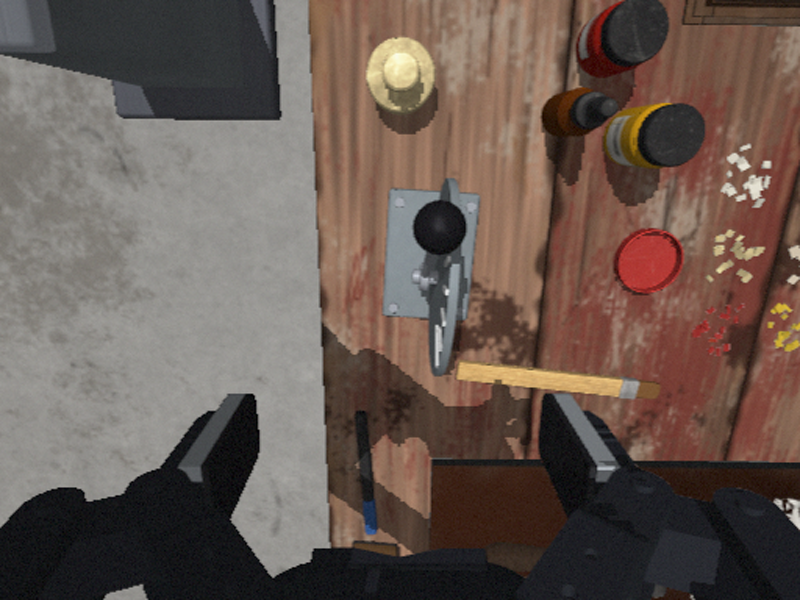

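The wrist view shows the ball at (439,228), the hinge knob at (421,280), the dial running from (453,182) to (440,372) and base corners at (388,190), (480,193), (470,318) and (384,315). The weight's head is at (402,70).

```bash
python3 - <<'E'
from h import *
p=np.load("pics/w1.npy",allow_pickle=True).item()
f=lambda u:((u[0]+.5)/1.5625-.5,(u[1]+.5)/1.5625-.5)
print("C",-p["R"].T@p["t"])
for n,u,zs in[("ball",(439,228),(140,150,160,170,175)),("b1",(388,190),(8,)),("b2",(480,193),(8,)),("b3",(470,318),(8,)),("b4",(384,315),(8,)),("knob",(421,280),(75,)),("dialA",(453,182),(75,145)),("dialB",(440,372),(75,145)),("weight",(402,70),(55,)),("jar",(638,33),(59,71)),("jar2",(670,134),(59,71)),("bot",(602,106),(102,))]:
    for z in zs: print(n,ray(p,f(u),z).round(0))
g=cv2.cvtColor(p["color"],cv2.COLOR_RGB2GRAY)
m=(g[120:170,255:305]<45).astype(np.uint8)
n,l,s,c=cv2.connectedComponentsWithStats(m);i=1+s[1:,4].argmax();print(s[i],c[i]+[255,120])
im=cv2.resize(p["color"][105:245,240:320][:,:,::-1],None,fx=4,fy=4,interpolation=cv2.INTER_CUBIC)
sc=np.load("pics/s1.npy",allow_pickle=True).item()
u=proj(sc,(452,-275,110)).astype(int);print(u)
im2=cv2.resize(sc["color"][max(u[1]-60,0):u[1]+60,max(0,u[0]-60):u[0]+60][:,:,::-1],(460,560),interpolation=cv2.INTER_CUBIC)
cv2.imwrite("pics/lev.png",np.hstack([im,im2]))
E
```

```text
C [ 430.04923225 -228.06748277  414.42407423]
ball [ 453. -272.  140.]
ball [ 452. -271.  150.]
ball [ 451. -269.  160.]
ball [ 451. -268.  170.]
ball [ 450. -267.  175.]
b1 [ 421. -263.    8.]
b2 [ 497. -265.    8.]
b3 [ 495. -373.    8.]
b4 [ 418. -371.    8.]
knob [ 447. -321.   75.]
dialA [ 467. -252.   75.]
dialA [ 459. -247.  145.]
dialB [ 463. -394.   75.]
dialB [ 457. -359.  145.]
weight [ 431. -180.   55.]
jar [ 585. -157.   59.]
jar [ 579. -159.   71.]
jar2 [ 617. -219.   59.]
jar2 [ 611. -219.   71.]
bot [ 551. -205.  102.]
[ 10   8  33  36 864] [281.11111111 145.50231481]
[320 178]
```

View pics/lev.png

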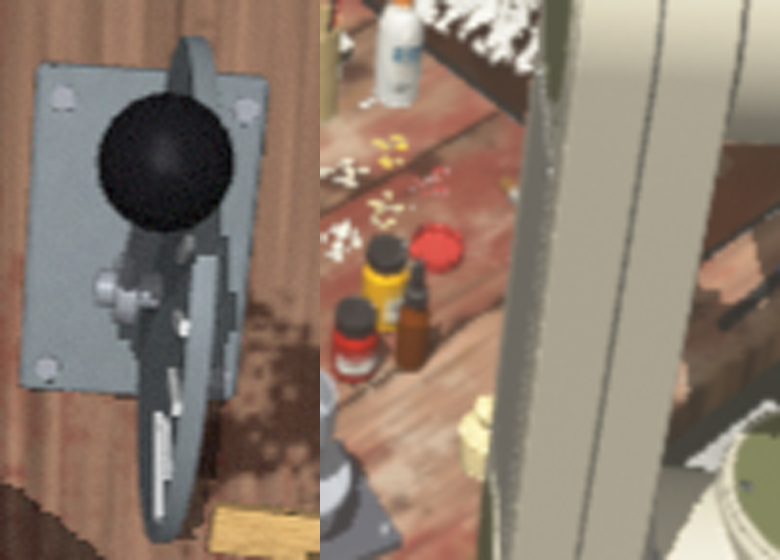

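The ball is about 51 mm left of the hinge, so q is about 1.24. The hinge is near (452,-321,75) with yaw about -1.5°, and the ball is near (451,-269.5,161). I'll pinch it now.

>>> apply_moves --angular '[[0,0,-0.12],[0,0,-0.12],[0,0,0],[0,0,0],[0,0,0],[0,0,0],[0,0,0],[0,0,0],[0,0,0],[0,0,0]]' --travel '[[0.25,0.47,-0.4],[0.25,0.47,-0.4],[0,0,-0.6],[0,0,-0.6],[0,0,-0.6],[0,0,-0.56],[0,0,0],[0,0,0],[0,0,0],[0,0,0]]' --jaw '[0.6,0.6,0.6,0.6,0.6,0.6,0.6,0.2,0.2,0.2]' --force 20

```text
time: 2.88
tool_pos: [451.3, -272.6, 171.7]
tcp_rot: [179.7, 0.2, 88.5]
ft_force: [7.2, -2.9, -5.4]
finger_gap: 26.7
grip_force: 20.7
```

>>> apply_moves --angular '[[0,0,0],[0,0,0],[0,0,0],[0,0,0],[0,0,0],[0,0,0],[0,0,0],[0,0,0],[0,0,0],[0,0,0],[0,0,0],[0,0,0]]' --travel '[[-0.007,-0.275,0.142],[-0.007,-0.29,0.107],[-0.007,-0.302,0.07],[-0.007,-0.305,0.032],[-0.007,-0.312,-0.005],[-0.007,-0.305,-0.045],[-0.007,-0.297,-0.08],[-0.007,-0.287,-0.117],[-0.007,-0.27,-0.152],[-0.007,-0.247,-0.182],[0,0,0],[0,0,0]]' --jaw '[0.2,0.2,0.2,0.2,0.2,0.2,0.2,0.2,0.2,0.2,0.2,0.2]'

```text
time: 4.38
tool_pos: [446.1, -387.8, 160.4]
tcp_rot: [-179.9, 0.0, 88.5]
ft_force: [-3.8, -3.6, 4.7]
finger_gap: 26.3
grip_force: 19.5
```

```bash
python3 - <<'E'
from h import *
st();p=cam("wrist");np.save("pics/w2.npy",p,allow_pickle=True);cv2.imwrite("pics/w2.png",cv2.resize(p["color"][60:320,120:400][:,:,::-1],None,fx=2.2,fy=2.2,interpolation=cv2.INTER_CUBIC))
E
```

```text
4.38 [ 446.1 -387.8  160.4] [-179.9    0.    88.5] [-3.8 -3.6  4.7] 26.3 19.5 [-46.  10.  93.  -0.  77. -44.]
```

View pics/w2.png

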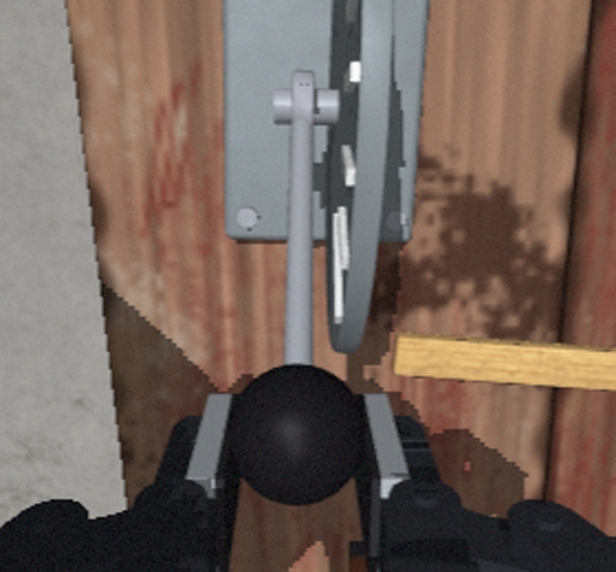

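The lever now leans right, with the ball at crop (297,434), the hinge pin at (303,106) and the long mark from (341,210) to (338,320).

```bash
python3 - <<'E'
from h import *
from scipy.optimize import brentq
p=np.load("pics/w2.npy",allow_pickle=True).item()
f=lambda c:(120+(c[0]+.5)/2.2-.5,60+(c[1]+.5)/2.2-.5)
H=ray(p,f((303,106)),77);print("H",H.round(1))
for hy in(H[1]-2,H[1],H[1]+2,-321):
    g=lambda q:(lambda z:ray(p,f((297,434)),z)[1]-(hy-100*np.sin(.698-q)))(75+100*np.cos(.698-q))
    print(hy,[ (q0,round(g(q0),1)) for q0 in(-.08,0,.1,.2,.3)])
# marks on dial front plane x=H+10: ray at x
C=-p["R"].T@p["t"]
for c in((341,210),(338,320),(349,165),(355,72)):
    u=f(c);d=p["R"].T@np.array([(u[0]-p["cx"])/p["fx"],(u[1]-p["cy"])/p["fy"],1])
    for xx in (9,): 
        X=C+d*((452+xx-C[0])/d[0]); print(c,X.round(1))
for a in (0,16,32):
  for rr in (45,60): 
    X=(H[0]+10,H[1]-rr*np.sin(np.radians(40-a)),75+rr*np.cos(np.radians(40-a))); u=proj(p,X); print(a,rr,((u-[120,60])*2.2).round(0))
E
```

```text
H [ 449.2 -317.8   77. ]
-319.77912469999484 [(-0.08, np.float64(6.7)), (0, np.float64(3.8)), (0.1, np.float64(-0.7)), (0.2, np.float64(-6.3)), (0.3, np.float64(-12.9))]
-317.77912469999484 [(-0.08, np.float64(4.7)), (0, np.float64(1.8)), (0.1, np.float64(-2.7)), (0.2, np.float64(-8.3)), (0.3, np.float64(-14.9))]
-315.77912469999484 [(-0.08, np.float64(2.7)), (0, np.float64(-0.2)), (0.1, np.float64(-4.7)), (0.2, np.float64(-10.3)), (0.3, np.float64(-16.9))]
-321 [(-0.08, np.float64(7.9)), (0, np.float64(5.0)), (0.1, np.float64(0.5)), (0.2, np.float64(-5.1)), (0.3, np.float64(-11.7))]
(341, 210) [ 461.  -352.3   54.4]
(338, 320) [ 461.  -400.8   27.8]
(349, 165) [ 461.  -332.5   93.8]
(355, 72) [ 461.  -308.9  114.9]
0 45 [346. 230.]
0 60 [349. 279.]
16 45 [347. 192.]
16 60 [352. 230.]
32 45 [348. 142.]
32 60 [353. 159.]
```

>>> apply_moves --angular '[[0,0,0],[0,0,0],[0,0,0],[0,0,0],[0,0,0],[0,0,0],[0,0,0]]' --travel '[[0,0,0],[0,0,0],[0,0,0.7],[0,-0.2,0.8],[0,-0.3,0.8],[0,-0.3,0.7],[0,0,0]]' --jaw '[0.6,0.6,0.7,0.7,0.7,0.7,0.7]'

```text
time: 5.3
tool_pos: [447.6, -420.2, 283.4]
tcp_rot: [179.8, 0.2, 88.5]
ft_force: [0.6, 0.2, -0.3]
finger_gap: 59.8
grip_force: 0.0
```

```bash
python3 - <<'E'
from h import *
st();p=cam("wrist");np.save("pics/w3.npy",p,allow_pickle=True);cv2.imwrite("pics/w3.png",cv2.resize(p["color"][60:260,150:400][:,:,::-1],None,fx=3,fy=3,interpolation=cv2.INTER_CUBIC))
E
```

```text
5.3 [ 447.6 -420.2  283.4] [179.8   0.2  88.5] [ 0.6  0.2 -0.3] 59.8 0.0 [-48.   9.  81.   0.  90. -46.]
```

View pics/w3.png

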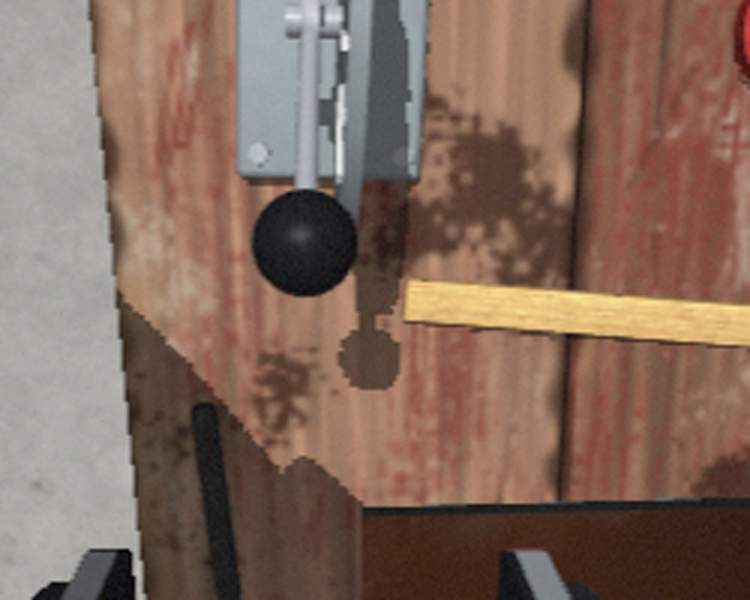

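The lever has been released. The ball is at crop (305,243) and the hinge pin at (313,20).

```bash
python3 - <<'E'
from h import *
from scipy.optimize import least_squares
f=lambda c,k,o:(o[0]+(c[0]+.5)/k-.5,o[1]+(c[1]+.5)/k-.5)
P=[np.load(f"pics/w{i}.npy",allow_pickle=True).item() for i in(1,2,3)]
pin=[None,f((305,106),2.2,(120,60)),f((313,20),3,(150,60))]
ball=[(281.1,145.5),f((297,434),2.2,(120,60)),f((305,243),3,(150,60))]
print(proj(P[2],(449,-318,77)),pin[2],ray(P[2],pin[2],77))
ang=np.radians(-1.5)
def B(h,q): a=.698-q; return np.array([h[0],h[1],75])+100*np.array([np.sin(ang)*np.sin(a),-np.cos(ang)*np.sin(a),np.cos(a)])
def res(v):
    h=v[:2];e=[]
    for i,q in enumerate((v[2],v[3],v[4])): e+=list(proj(P[i],B(h,q))-ball[i])
    for i in(1,2): e+=list(proj(P[i],(h[0],h[1],77))-pin[i])
    return e
s=least_squares(res,[450,-319,1.2,0,0],loss='soft_l1');print(s.x.round(3),np.round(s.fun,1),np.linalg.norm(s.fun)); print(np.round(res(s.x),1)); print(B(s.x[:2],s.x[4]))
E
```

```text
[253.26152498  66.82163476] (254.0, 66.33333333333333) [ 449.7254912  -317.58142689   77.        ]
[ 4.48787e+02 -3.17688e+02  1.21100e+00  3.90000e-02  5.80000e-02] [-1.8 -0.   2.6  0.   1.5 -0.  -1.5 -0.1 -1.   0.1] 3.931557232285913
[-1.8 -0.   2.6  0.   1.5 -0.  -1.5 -0.1 -1.   0.1]
[ 447.22371025 -377.37999786  155.21496695]
```

>>> apply_moves --angular '[[0,0,0],[0,0,0],[0,0,0],[0,0,0],[0,0,0],[0,0,0],[0,0,0],[0,0,0],[0,0,0],[0,0,0]]' --travel '[[0,0.53,0],[0,0.53,-0.5],[0,0,-0.8],[0,0,-0.8],[0,0,-0.6],[0,0,-0.26],[0,0,0],[0,0,0],[0,0,0],[0,0,0]]' --jaw '[0.6,0.6,0.6,0.6,0.6,0.6,0.6,0.2,0.2,0.2]'

```text
time: 6.6
tool_pos: [446.4, -377.4, 163.5]
tcp_rot: [-180.0, 0.1, 88.5]
ft_force: [-5.2, -0.1, 2.3]
finger_gap: 26.2
grip_force: 19.7
```

>>> apply_moves --angular '[[0,0,0],[0,0,0],[0,0,0],[0,0,0],[0,0,0]]' --travel '[[0,-0.05,-0.04],[0,-0.05,-0.04],[0,-0.05,-0.05],[0,0,0],[0,0,0]]' --jaw '[0.2,0.2,0.2,0.2,0.2]'

```text
time: 7.22
tool_pos: [446.1, -383.8, 158.3]
tcp_rot: [-180.0, 0.1, 88.5]
ft_force: [-5.9, -3.8, 2.0]
finger_gap: 26.1
grip_force: 19.7
```

>>> apply_moves --angular '[[0,0,0],[0,0,0],[0,0,0],[0,0,0]]' --travel '[[0,-0.07,-0.06],[0,-0.07,-0.06],[0,0,0],[0,0,0]]' --jaw '[0.2,0.2,0.2,0.2]'

```text
time: 7.72
tool_pos: [446.0, -388.7, 153.7]
tcp_rot: [-179.9, 0.0, 88.5]
ft_force: [-8.6, 2.5, 5.9]
finger_gap: 26.4
grip_force: 20.3
```

>>> apply_moves --angular '[[0,0,0],[0,0,0],[0,0,0],[0,0,0],[0,0,0],[0,0,0],[0,0,0],[0,0,0],[0,0,0],[0,0,0],[0,0,0]]' --travel '[[0,0.08,0.07],[0,0.08,0.07],[0,0,0],[0,0,0],[0,0,0],[0,0,0],[0,0,0.6],[0,0,0.8],[0,-0.3,0.8],[0,-0.5,0.7],[0,0,0]]' --jaw '[0.2,0.2,0.2,0.2,0.6,0.6,0.7,0.7,0.7,0.7,0.7]'

```text
time: 9.1
tool_pos: [447.7, -415.8, 277.4]
tcp_rot: [179.8, 0.2, 88.5]
ft_force: [0.9, 0.5, 0.3]
finger_gap: 59.7
grip_force: 0.0
```

```bash
python3 - <<'E'
from h import *
from scipy.optimize import brentq
st();p=cam("wrist");np.save("pics/w4.npy",p,allow_pickle=True)
g=p["color"].max(2);u=proj(p,(447,-382,152));x,y=u.astype(int)
m=(g[y-30:y+30,x-30:x+30]<50).astype(np.uint8);n,l,s,c=cv2.connectedComponentsWithStats(m)
i=1+s[1:,4].argmax();b=s[i,:2]+(s[i,2:4]-1)/2+[x-30,y-30];print(u,s[i],b)
for q in(-.08,-.04,0,.04,.08): a=.698-q;print(q,proj(p,(447.5,-317.9-100*np.sin(a),75+100*np.cos(a))).round(1))
E
```

```text
9.1 [ 447.7 -415.8  277.4] [179.8   0.2  88.5] [0.9 0.5 0.3] 59.7 0.0 [-48.   8.  82.   0.  89. -46.]
[252.62888961 152.44117647] [ 12  14  35  35 884] [251. 153.]
-0.08 [253.5 158.5]
-0.04 [253.4 155.7]
0 [253.3 152.5]
0.04 [253.1 149.2]
0.08 [253.  145.6]
```

Lever is at 0 within about 0.01 rad. Next, the cups.

>>> apply_moves --angular '[[0,0,-0.12],[0,0,-0.12],[0,0,-0.12],[0,0,-0.12],[0,0,-0.12],[0,0,-0.12],[0,0,-0.12],[0,0,-0.12],[0,0,-0.12],[0,0,-0.12],[0,0,-0.12],[0,0,-0.12],[0,0,-0.12],[0,0,-0.12],[0,0,-0.12],[0,0,-0.12],[0,0,-0.12],[0,0,-0.12],[0,0,-0.12],[0,0,0]]' --travel '[[-0.024,0.98,0.03],[-0.024,0.98,0.03],[-0.024,0.98,0.03],[-0.024,0.98,0.03],[-0.024,0.98,0.03],[-0.024,0.98,0.03],[-0.024,0.98,0.03],[-0.024,0.98,0.03],[-0.024,0.98,0.03],[-0.024,0.98,0.03],[-0.024,0.98,0.03],[-0.024,0.98,0.03],[-0.024,0.98,0.03],[-0.024,0.98,0.03],[-0.024,0.98,0.03],[-0.024,0.98,0.03],[-0.024,0.98,0.03],[-0.024,0.98,0.03],[-0.024,0.98,0.03],[0,0,0]]' --jaw '[1,1,1,1,1,1,1,1,1,1,1,1,1,1,1,1,1,1,1,1]'

```text
time: 11.65
tool_pos: [426.7, 333.0, 294.6]
tcp_rot: [-179.9, 0.1, 70.5]
ft_force: [-0.9, -0.9, -0.9]
finger_gap: 85.8
grip_force: 0.0
```

```bash
python3 - <<'E'
from h import *
st();p=cam("wrist");np.save("pics/w5.npy",p,allow_pickle=True);save(p,"w5.png")
for X in((517,365,75),(438,401,75),(452,311,75)):print((proj(p,X)*1.5625).round(0))
E
```

```text
11.65 [426.7 333.  294.6] [-1.799e+02  1.000e-01  7.050e+01] [-0.9 -0.9 -0.9] 85.8 0.0 [33. -2. 91.  0. 91. 52.]
[511. 173.]
[382. 162.]
[443. 278.]
```

View pics/w5.png

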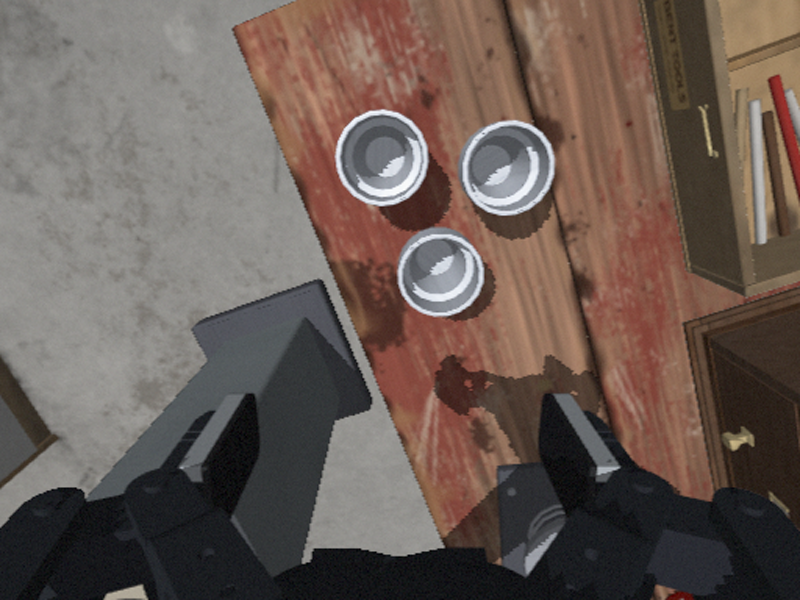

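The view shows three cups, mouth up and upright, with rim centres at (382,158), (508,168) and (442,273).

```bash
cat >> h.py <<'E'
def rimfit(p,xy,z=75,S=20):
    g=cv2.GaussianBlur(p["color"].min(2).astype(np.float32),(3,3),0)
    t=np.linspace(0,2*np.pi,90,endpoint=False); cs=np.stack([np.cos(t),np.sin(t)],1)
    def ring(c,rad):
        P=np.column_stack([c+rad*cs,np.full(90,z)])@p["R"].T+p["t"]
        u=(P[:,:2]/P[:,2:]*[p["fx"],p["fy"]]+[p["cx"],p["cy"]]).astype(np.float32)
        return cv2.remap(g,u[:,:1],u[:,1:],cv2.INTER_LINEAR)
    def sc(c): return np.mean(np.minimum(ring(c,29.8),230)-.6*ring(c,34.5)-.4*ring(c,25))
    best=np.array(xy,float)
    for step in(4,1,.3):
        n=int(S/step) if step==4 else 5
        best=max((best+[i*step,j*step] for i in range(-n,n+1) for j in range(-n,n+1)),key=sc)
    return best.round(1),round(float(sc(best)),1)
E
python3 - <<'E'
from h import *
p=np.load("pics/w5.npy",allow_pickle=True).item()
for xy,u in(((517,365),(508,168)),((438,401),(382,158)),((452,311),(442,273))):
    b,s=rimfit(p,xy);print(b,s,(proj(p,(*b,75))*1.5625).round(0),ray(p,((u[0]+.5)/1.5625-.5,(u[1]+.5)/1.5625-.5),75).round(1))
E
```

```text
[515.7 369. ] 100.4 [507. 168.] [516.  369.2  75. ]
[438.3 403. ] 103.8 [381. 159.] [438.9 403.4  75. ]
[450.3 314. ] 99.0 [440. 275.] [452.1 315.   75. ]
```

>>> apply_moves --angular '[[0,0,0],[0,0,0],[0,0,0],[0,0,0],[0,0,0],[0,0,0],[0,0,0],[0,0,0],[0,0,0],[0,0,0],[0,0,0],[0,0,0]]' --travel '[[0.3,-0.23,-0.4],[0.3,-0.23,-0.8],[0,0,-0.9],[0,0,-0.9],[0,0,-0.9],[0,0,-0.8],[0,0,-0.5],[0,0,-0.21],[0,0,0],[0,0,0],[0,0,0],[0,0,0]]' --jaw '[1,1,1,1,1,1,1,1,1,0.5,0.5,0.5]' --force 50

```text
time: 13.2
tool_pos: [453.5, 313.2, 82.2]
tcp_rot: [179.9, -0.1, 70.3]
ft_force: [-2.7, 0.0, 6.3]
finger_gap: 60.8
grip_force: 54.0
```

```bash
python3 - <<'E'
from h import *
st();print(r.tcp_to_tips);p=cam("wrist");np.save("pics/w6.npy",p,allow_pickle=True);save(p,"w6.png")
E
```

```text
13.2 [453.5 313.2  82.2] [ 1.799e+02 -1.000e-01  7.030e+01] [-2.7  0.   6.3] 60.8 54.0 [ 29.   9. 103.   0.  68.  49.]
25.0
```

View pics/w6.png

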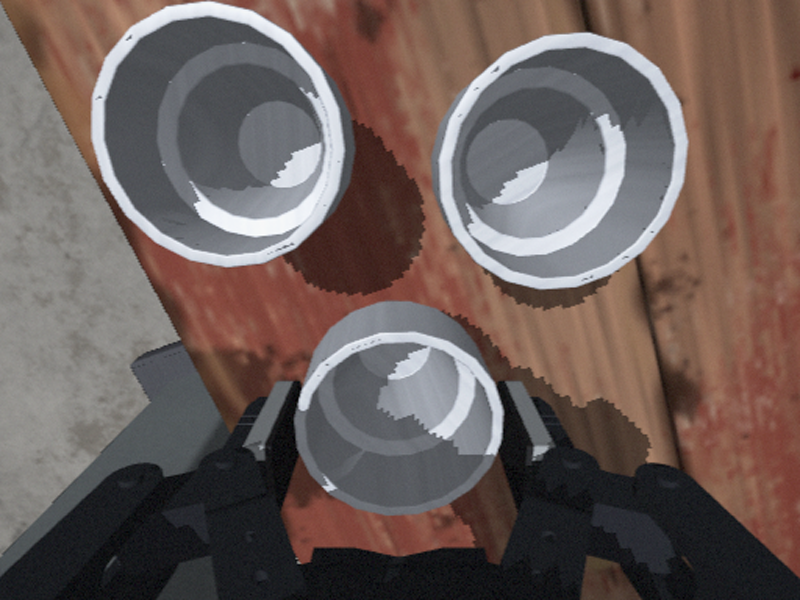

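Cup 3 is gripped, with the jaw at 60.8 and its rim centred at (401,422). The other two are untouched.

>>> apply_moves --angular '[[0,0,0],[0,0,0],[0,0,0],[0,0,0],[0,0,0],[0,0,0],[0,0,0],[0,0,0],[0,0,0],[0,0,0],[0,0,0],[0,0,0],[0,0,0],[0,0,0],[0,0,0],[0,0,0],[0,0,0]]' --travel '[[0,0,0.5],[0,0,0.9],[0,0,0.9],[0,-0.4,0.9],[0.04,-0.9,0.9],[0.04,-0.9,0.8],[0.04,-0.9,0],[0.04,-0.9,0],[0.04,-0.9,0],[0.04,-0.9,0],[0.04,-0.9,0],[0.04,-0.9,0],[0.04,-0.9,0],[0.04,-0.9,0],[0.04,-0.9,0],[0,-0.4,0],[0,0,0]]' --jaw '[0.5,0.5,0.5,0.5,0.5,0.5,0.5,0.5,0.5,0.5,0.5,0.5,0.5,0.5,0.5,0.5,0.5]'

```text
time: 15.38
tool_pos: [470.0, -115.9, 276.5]
tcp_rot: [180.0, -0.0, 70.2]
ft_force: [-0.1, -0.3, -0.8]
finger_gap: 61.2
grip_force: 54.8
```

```bash
python3 - <<'E'
from h import *
q=np.load("pics/w6.npy",allow_pickle=True).item();print("held at grasp",rimfit(q,(453,313),75,8))
st();s=r.sense();p=cam("wrist");np.save("pics/w7.npy",p,allow_pickle=True);save(p,"w7.png")
z=s["tool_pos"][2]-7.2; print("held now",rimfit(p,s["tool_pos"][:2],z,12),s["tool_pos"][:2])
for a in((482,7),(487,10),(478,3)):print("mouth",rimfit(p,a,129,16))
print(proj(p,(482,7,129))*1.5625)
E
```

```text
held at grasp (array([453.3, 313. ]), 79.6)
15.38 [ 470.  -115.9  276.5] [180.   -0.   70.2] [-0.1 -0.3 -0.8] 61.2 54.8 [-20. -11. 101.   0.  90.  -0.]
held now (array([ 469.6, -116.3]), 67.5) [ 470.02118972 -115.91765281]
mouth (array([481.7,   2.3]), 63.0)
mouth (array([481.7,   2.3]), 63.0)
mouth (array([481.7,   2.3]), 63.0)
[337.2977609   58.20158416]
```

View pics/w7.png

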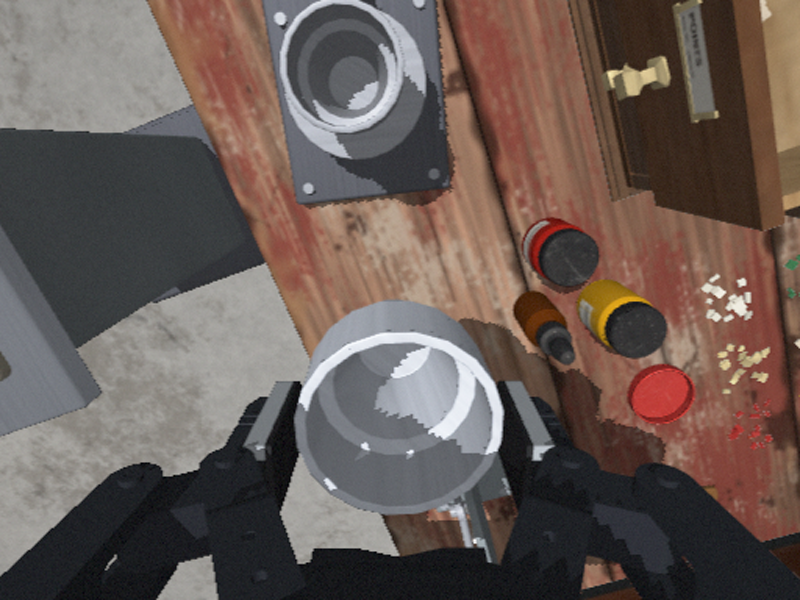

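The stand mouth is at (341,66), fitted to (481.7,2.3). The held cup sits at the TCP, and the jars and bottle are in place.

>>> apply_moves --angular '[[0,0,0],[0,0,0],[0,0,0],[0,0,0],[0,0,0],[0,0,0],[0,0,0],[0,0,0],[0,0,0]]' --travel '[[0.09,0.9,0],[0.1,0.9,0],[0.1,0.9,0],[0,0.26,-0.2],[0,0,-0.6],[0,0,-0.6],[0,0,-0.5],[0,0,-0.3],[0,0,0]]' --jaw '[0.5,0.5,0.5,0.5,0.5,0.5,0.5,0.5,0.5]'

```text
time: 16.55
tool_pos: [480.9, 3.1, 187.3]
tcp_rot: [-179.9, 0.0, 70.3]
ft_force: [0.7, -1.1, -0.9]
finger_gap: 61.1
grip_force: 54.8
```

```bash
python3 - <<'E'
from h import *
st();p=cam("wrist");s=cam("scene");u=proj(s,(482,2,140)).astype(int)
a=cv2.resize(s["color"][u[1]-60:u[1]+50,u[0]-55:u[0]+55][:,:,::-1],(400,400),interpolation=cv2.INTER_CUBIC)
b=cv2.resize(p["color"][180:384,150:354][:,:,::-1],(400,400),interpolation=cv2.INTER_CUBIC)
cv2.imwrite("pics/pl1.png",np.hstack([a,b]))
E
```

```text
16.55 [480.9   3.1 187.3] [-179.9    0.    70.3] [ 0.7 -1.1 -0.9] 61.1 54.8 [ -6.  -9. 109.  -0.  80.  14.]
```

View pics/pl1.png

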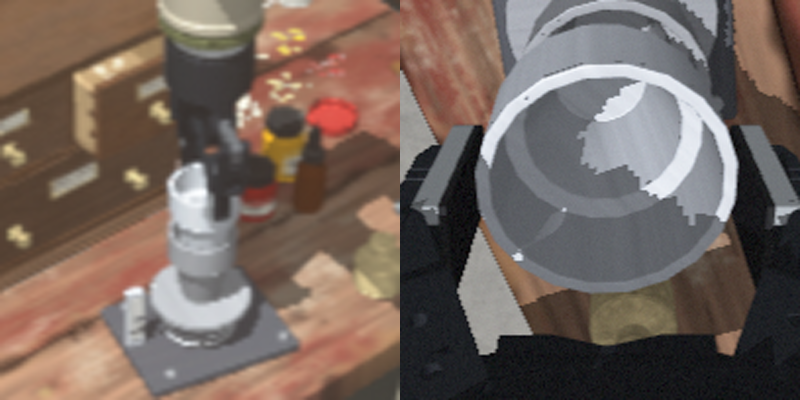

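The cup's taper is inside the fixed cup and centred, with no contact force. I'll lower it on.

>>> apply_moves --angular '[[0,0,0],[0,0,0],[0,0,0],[0,0,0],[0,0,0]]' --travel '[[0.01,-0.01,-0.15],[0.01,-0.01,-0.15],[0,0,-0.15],[0,0,-0.06],[0,0,0]]' --jaw '[0.5,0.5,0.5,0.5,0.5]'

```text
time: 17.27
tool_pos: [482.6, 2.1, 167.8]
tcp_rot: [180.0, -0.0, 70.3]
ft_force: [1.6, 0.2, -0.8]
finger_gap: 61.3
grip_force: 54.7
```

>>> apply_moves --angular '[[0,0,0],[0,0,0],[0,0,0]]' --travel '[[0,0,-0.06],[0,0,-0.03],[0,0,0]]' --jaw '[0.5,0.5,0.5]'

```text
time: 17.65
tool_pos: [482.8, 2.1, 164.7]
tcp_rot: [180.0, -0.0, 70.3]
ft_force: [-0.6, 0.0, 3.4]
finger_gap: 61.2
grip_force: 55.2
```

>>> apply_moves --angular '[[0,0,0],[0,0,0],[0,0,0],[0,0,0],[0,0,0],[0,0,0],[0,0,-0.75],[0,0,-0.75],[0,0,-0.75],[0,0,-0.75],[0,0,-0.75],[0,0,-0.75],[0,0,-0.75],[0,0,-0.75],[0,0,-0.75],[0,0,-0.75],[0,0,0]]' --travel '[[0,0,0],[0,0,0],[0,0,0.3],[0,0,0.9],[0,0,0.9],[0,0,0.9],[-0.02,0.95,0.1],[-0.02,0.95,0],[-0.02,0.95,0],[-0.02,0.95,0],[-0.02,0.95,0],[-0.02,0.95,0],[-0.02,0.95,0],[-0.02,0.95,0],[-0.02,0.95,0],[-0.02,0.9,0],[0,0,0]]' --jaw '[1,1,1,1,1,1,1,1,1,1,1,1,1,1,1,1,1]'

```text
time: 19.77
tool_pos: [473.8, 382.2, 288.6]
tcp_rot: [-180.0, 0.0, 10.4]
ft_force: [-0.3, -0.8, 0.2]
finger_gap: 85.5
grip_force: 0.0
```

```bash
python3 - <<'E'
from h import *
st();p=cam("wrist");np.save("pics/w8.npy",p,allow_pickle=True);save(p,"w8.png")
for a in((516,369),(438,403)):b=rimfit(p,a,75,30);print(b,proj(p,(*b[0],75)))
E
```

```text
19.77 [473.8 382.2 288.6] [-180.     0.    10.4] [-0.3 -0.8  0.2] 85.5 0.0 [ 34.   8.  81.   0.  91. 114.]
(array([516. , 368.7]), 98.3) [275.26316894 131.95274086]
(array([438.3, 403.3]), 95.9) [231.23047777 195.28702591]
```

>>> apply_moves --angular '[[0,0,0],[0,0,0],[0,0,0],[0,0,0],[0,0,0],[0,0,0],[0,0,0],[0,0,0],[0,0,0],[0,0,0],[0,0,0],[0,0,0]]' --travel '[[0.53,-0.17,-0.3],[0.53,-0.17,-0.7],[0,0,-0.9],[0,0,-0.9],[0,0,-0.9],[0,0,-0.8],[0,0,-0.5],[0,0,-0.2],[0,0,0],[0,0,0],[0,0,0],[0,0,0]]' --jaw '[1,1,1,1,1,1,1,1,1,0.5,0.5,0.5]'

```text
time: 21.32
tool_pos: [518.1, 367.3, 82.7]
tcp_rot: [-179.9, -0.2, 10.3]
ft_force: [-0.1, 0.2, 5.9]
finger_gap: 60.9
grip_force: 54.3
```

```bash
python3 - <<'E'
from h import *
st();p=cam("wrist");print(rimfit(p,(516,369),75,8),rimfit(p,(438,403),75,16))
E
```

```text
21.32 [518.1 367.3  82.7] [-179.9   -0.2   10.3] [-0.1  0.2  5.9] 60.9 54.3 [ 31.  21.  89.  -0.  70. 110.]
(array([516.7, 367.3]), 100.5) (array([437.3, 402.3]), 25.0)
```

>>> apply_moves --angular '[[0,0,0],[0,0,0],[0,0,0],[0,0,0],[0,0,0],[0,0,0],[0,0,0],[0,0,0],[0,0,0],[0,0,0],[0,0,0],[0,0,0],[0,0,0]]' --travel '[[0,0,0.5],[0,0,0.9],[0,0,0.9],[-0.2,-0.4,0.9],[-0.25,-0.85,0.9],[-0.25,-0.85,0.9],[-0.25,-0.85,0],[-0.25,-0.85,0],[-0.25,-0.85,0],[-0.25,-0.85,0],[-0.25,-0.85,0],[-0.25,-0.6,0],[0,0,0]]' --jaw '[0.5,0.5,0.5,0.5,0.5,0.5,0.5,0.5,0.5,0.5,0.5,0.5,0.5]'

```text
time: 23.0
tool_pos: [428.6, 87.4, 281.8]
tcp_rot: [180.0, -0.1, 10.1]
ft_force: [-0.9, -0.1, -0.8]
finger_gap: 60.7
grip_force: 54.7
```

```bash
python3 - <<'E'
from h import *
st();s=r.sense();p=cam("wrist");save(p,"w9.png")
print("held",rimfit(p,s["tool_pos"][:2],s["tool_pos"][2]-7.7,8))
for z in(158,):b=rimfit(p,(482,2),z,16);print("top",b,proj(p,(*b[0],z))*1.5625)
E
```

```text
23.0 [428.6  87.4 281.8] [ 1.80e+02 -1.00e-01  1.01e+01] [-0.9 -0.1 -0.8] 60.7 54.7 [  5. -19. 107.  -0.  92.  85.]
held (array([427.3,  87.4]), 78.7)
top (array([481.7,   1.6]), 58.1) [586.60692212 232.64037324]
```

View pics/w9.png

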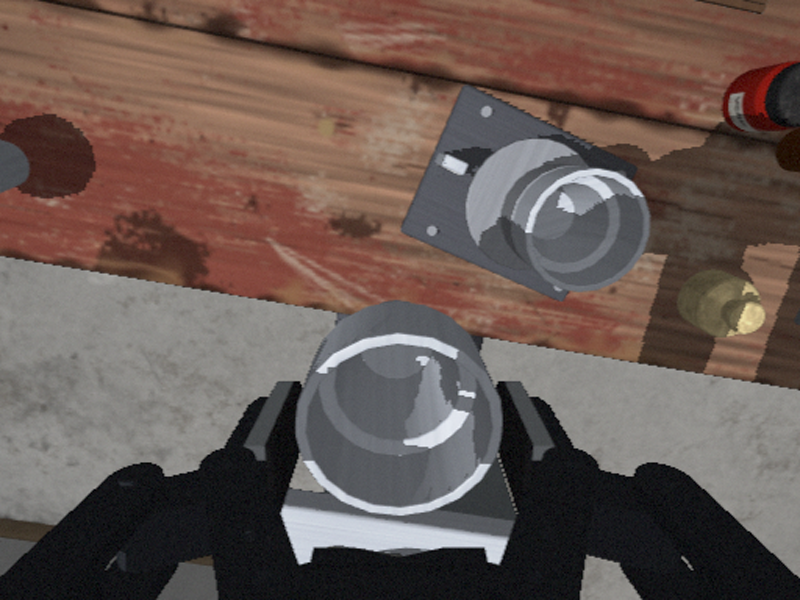

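Cup 1 sits seated and upright on the stand, with its rim at (587,232). I'll place the second one.

>>> apply_moves --angular '[[0,0,0],[0,0,0],[0,0,0],[0,0,0],[0,0,0],[0,0,0],[0,0,0],[0,0,0]]' --travel '[[0.5,-0.8,0],[0.5,-0.8,0],[0.36,-0.54,0],[0,0,-0.3],[0,0,-0.6],[0,0,-0.6],[0,0,-0.3],[0,0,0]]' --jaw '[0.5,0.5,0.5,0.5,0.5,0.5,0.5,0.5]'

```text
time: 24.05
tool_pos: [482.6, 3.7, 207.5]
tcp_rot: [-180.0, 0.1, 10.3]
ft_force: [-0.2, -0.0, -1.0]
finger_gap: 60.9
grip_force: 54.8
```

>>> apply_moves --angular '[[0,0,0],[0,0,0],[0,0,0],[0,0,0]]' --travel '[[0,0,-0.13],[0,0,-0.12],[0,0,-0.05],[0,0,0]]' --jaw '[0.5,0.5,0.5,0.5]'

```text
time: 24.55
tool_pos: [483.4, 2.9, 196.5]
tcp_rot: [180.0, -0.0, 10.3]
ft_force: [-0.4, -0.3, 0.3]
finger_gap: 61.0
grip_force: 55.0
```

>>> apply_moves --angular '[[0,0,0],[0,0,0],[0,0,0]]' --travel '[[0,0,-0.04],[0,0,-0.03],[0,0,0]]' --jaw '[0.5,0.5,0.5]'

```text
time: 24.92
tool_pos: [483.5, 2.8, 193.8]
tcp_rot: [180.0, -0.0, 10.3]
ft_force: [-1.1, -0.6, 4.4]
finger_gap: 60.8
grip_force: 55.2
```

>>> apply_moves --angular '[[0,0,0],[0,0,0],[0,0,0],[0,0,0],[0,0,0],[0,0,0],[0,0,0],[0,0,0],[0,0,0],[0,0,0],[0,0,0],[0,0,0],[0,0,0],[0,0,0],[0,0,0],[0,0,0]]' --travel '[[0,0,0],[0,0,0],[0,0,0.3],[0,0,0.9],[0,0,0.9],[-0.15,0.9,0.3],[-0.15,0.9,0],[-0.2,0.9,0],[-0.2,0.9,0],[-0.2,0.9,0],[-0.2,0.9,0],[-0.2,0.9,0],[-0.2,0.9,0],[-0.2,0.9,0],[-0.2,0.9,0],[0,0.7,0]]' --jaw '[1,1,1,1,1,1,1,1,1,1,1,1,1,1,1,1]'

```text
time: 26.92
tool_pos: [406.6, 392.5, 290.4]
tcp_rot: [-180.0, -0.0, 10.3]
ft_force: [0.5, -1.0, 0.5]
finger_gap: 85.5
grip_force: 0.0
```

```bash
python3 - <<'E'
from h import *
st();p=cam("wrist");np.save("pics/w10.npy",p,allow_pickle=True)
b=rimfit(p,(438,403),75,40);print(b,proj(p,(*b[0],75)))
E
```

```text
26.93 [406.6 392.5 290.4] [-180.    -0.    10.3] [ 0.5 -1.   0.5] 85.5 0.0 [ 39.   1.  88.   0.  90. 118.]
(array([438.3, 403.3]), 100.0) [250.77250118 137.62788154]
```

>>> apply_moves --angular '[[0,0,0],[0,0,0],[0,0,0],[0,0,0],[0,0,0],[0,0,0],[0,0,0],[0,0,0],[0,0,0],[0,0,0],[0,0,0],[0,0,0]]' --travel '[[0.39,0.13,-0.3],[0.39,0.13,-0.7],[0,0,-0.9],[0,0,-0.9],[0,0,-0.9],[0,0,-0.8],[0,0,-0.5],[0,0,-0.25],[0,0,0],[0,0,0],[0,0,0],[0,0,0]]' --jaw '[1,1,1,1,1,1,1,1,1,0.5,0.5,0.5]'

```text
time: 28.48
tool_pos: [439.7, 402.3, 81.7]
tcp_rot: [-179.9, -0.2, 10.3]
ft_force: [-0.6, 0.3, 6.7]
finger_gap: 60.8
grip_force: 54.8
```

```bash
python3 - <<'E'
from h import *
st();p=cam("wrist");print(rimfit(p,(438,403),75,8))
E
```

```text
28.48 [439.7 402.3  81.7] [-179.9   -0.2   10.3] [-0.6  0.3  6.7] 60.8 54.8 [ 38.  15.  96.   0.  69. 117.]
(array([439.3, 402.4]), 86.2)
```

>>> apply_moves --angular '[[0,0,0],[0,0,0],[0,0,0],[0,0,0],[0,0,0],[0,0,0],[0,0,0],[0,0,0],[0,0,0],[0,0,0],[0,0,0],[0,0,0],[0,0,0],[0,0,0]]' --travel '[[0,0,0.5],[0,0,0.9],[0,0,0.9],[0,-0.4,0.9],[0,-0.8,0.9],[0,-0.85,0.9],[0,-0.85,0.5],[0,-0.85,0],[0,-0.85,0],[0,-0.85,0],[0,-0.85,0],[0,-0.85,0],[0,-0.65,0],[0,0,0]]' --jaw '[0.5,0.5,0.5,0.5,0.5,0.5,0.5,0.5,0.5,0.5,0.5,0.5,0.5,0.5]'

```text
time: 30.28
tool_pos: [438.4, 88.0, 300.7]
tcp_rot: [180.0, -0.1, 10.1]
ft_force: [0.3, 0.6, -0.2]
finger_gap: 60.6
grip_force: 54.6
```

```bash
python3 - <<'E'
from h import *
st();s=r.sense();p=cam("wrist");np.save("pics/w11.npy",p,allow_pickle=True);save(p,"w11.png")
print("held",rimfit(p,s["tool_pos"][:2],s["tool_pos"][2]-7.7,8))
for z in(187,):b=rimfit(p,(482,2),z,16);print("top",b,proj(p,(*b[0],z))*1.5625)
E
```

```text
30.27 [438.4  88.  300.7] [ 1.80e+02 -1.00e-01  1.01e+01] [ 0.3  0.6 -0.2] 60.6 54.6 [  5. -18. 104.  -0.  93.  85.]
held (array([437.1,  88.3]), 77.1)
top (array([481.6,   2. ]), 52.6) [588.75403471 255.89627112]
```

>>> apply_moves --angular '[[0,0,0],[0,0,0],[0,0,0],[0,0,0],[0,0,0],[0,0,0],[0,0,0],[0,0,0]]' --travel '[[0.4,-0.8,0],[0.4,-0.8,0],[0.31,-0.55,0],[0,0,-0.3],[0,0,-0.5],[0,0,-0.5],[0,0,-0.25],[0,0,0]]' --jaw '[0.5,0.5,0.5,0.5,0.5,0.5,0.5,0.5]'

```text
time: 31.32
tool_pos: [482.1, 3.8, 236.2]
tcp_rot: [-180.0, 0.1, 10.3]
ft_force: [0.2, 0.1, -1.2]
finger_gap: 60.8
grip_force: 54.7
```

>>> apply_moves --angular '[[0,0,0],[0,0,0],[0,0,0],[0,0,0]]' --travel '[[0,-0.02,-0.13],[0,-0.02,-0.12],[0,0,-0.05],[0,0,0]]' --jaw '[0.5,0.5,0.5,0.5]'

```text
time: 31.82
tool_pos: [482.9, 1.6, 225.6]
tcp_rot: [180.0, -0.0, 10.3]
ft_force: [-0.4, -0.1, -0.9]
finger_gap: 61.1
grip_force: 54.8
```

>>> apply_moves --angular '[[0,0,0],[0,0,0],[0,0,0]]' --travel '[[0,0,-0.05],[0,0,-0.05],[0,0,0]]' --jaw '[0.5,0.5,0.5]'

```text
time: 32.2
tool_pos: [483.1, 1.6, 221.8]
tcp_rot: [180.0, -0.0, 10.3]
ft_force: [-0.7, -0.8, 3.4]
finger_gap: 60.9
grip_force: 55.2
```

Third cup seated. Next is the weight.

>>> apply_moves --angular '[[0,0,0],[0,0,0],[0,0,0],[0,0,0],[0,0,0],[0,0,0],[0,0,0],[0,0,0],[0,0,0],[0,0,0],[0,0,0],[0,0,0]]' --travel '[[0,0,0],[0,0,0],[0,0,0.3],[0,0,0.8],[0,0,0.8],[-0.4,-0.9,0.2],[-0.4,-0.9,0],[-0.4,-0.9,0],[-0.4,-0.9,-0.1],[-0.4,-0.9,-0.2],[0,0,0],[0,0,0]]' --jaw '[1,1,1,1,1,1,0.6,0.6,0.6,0.6,0.6,0.6]'

```text
time: 33.7
tool_pos: [403.1, -178.1, 294.2]
tcp_rot: [180.0, -0.0, 10.2]
ft_force: [0.3, 1.1, 0.3]
finger_gap: 51.3
grip_force: 0.0
```

```bash
python3 - <<'E'
from h import *
st();p=cam("wrist");np.save("pics/w12.npy",p,allow_pickle=True);save(p,"w12.png")
hsv=cv2.cvtColor(p["color"],cv2.COLOR_RGB2HSV);u=proj(p,(431,-178,40)).astype(int);print(u,proj(p,(431,-178,55)),hsv[u[1],u[0]])
m=cv2.inRange(hsv,(20,60,110),(32,170,255));x0,y0=u-45;c=m[max(y0,0):u[1]+45,max(x0,0):u[0]+45]
n,l,s,cc=cv2.connectedComponentsWithStats(c);i=1+s[1:,4].argmax();print(s[i],cc[i]+[max(x0,0),max(y0,0)],ray(p,cc[i]+[max(x0,0),max(y0,0)],38))
E
```

```text
33.7 [ 403.1 -178.1  294.2] [180.   -0.   10.2] [0.3 1.1 0.3] 51.3 0.0 [-31. -19. 106.   0.  93.  49.]
[259 137] [259.48298795 139.72194936] [ 24  75 237]
[  27   24   41   42 1226] [260.1908646  136.82055465] [ 432.15937244 -178.87056957   38.        ]
```

View pics/w12.png

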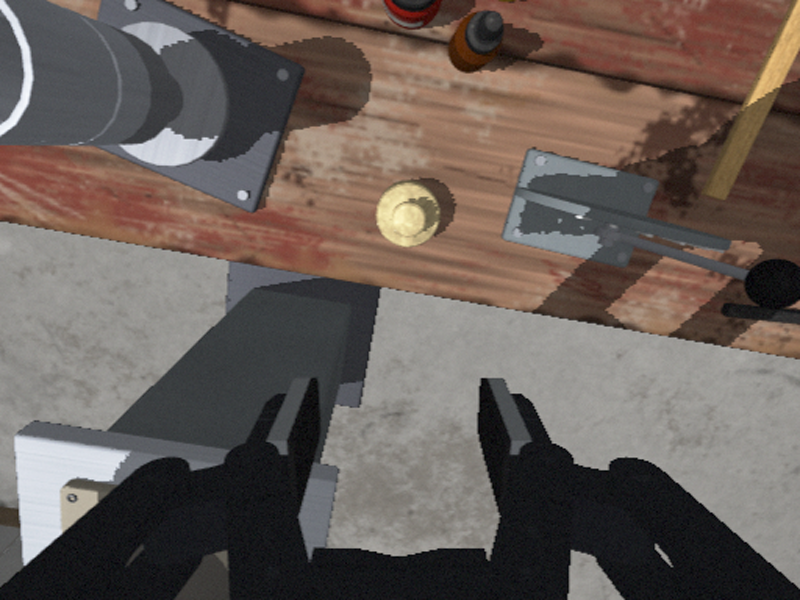

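The weight stands upright, its head at (409,218) in the image. The lever still lies at the empty mark and the stack is intact.

>>> apply_moves --angular '[[0,0,0],[0,0,0],[0,0,0],[0,0,0],[0,0,0],[0,0,0],[0,0,0],[0,0,0],[0,0,0],[0,0,0],[0,0,0],[0,0,0],[0,0,0]]' --travel '[[0.36,-0.02,-0.4],[0.35,-0.02,-0.8],[0,0,-0.9],[0,0,-0.9],[0,0,-0.9],[0,0,-0.8],[0,0,-0.5],[0,0,-0.3],[0,0,-0.17],[0,0,0],[0,0,0],[0,0,0],[0,0,0]]' --jaw '[0.6,0.6,0.6,0.6,0.6,0.6,0.6,0.6,0.6,0.6,0.1,0.1,0.1]' --force 90

```text
time: 35.38
tool_pos: [432.1, -180.4, 68.1]
tcp_rot: [179.9, -0.1, 10.3]
ft_force: [-2.0, 1.3, 6.9]
finger_gap: 19.5
grip_force: 87.9
```

```bash
python3 - <<'E'
from h import *
st();p=cam("wrist")
cv2.imwrite("pics/w13.png",cv2.resize(p["color"][150:384,110:400][:,:,::-1],None,fx=2.5,fy=2.5,interpolation=cv2.INTER_CUBIC))
E
```

```text
35.38 [ 432.1 -180.4   68.1] [ 1.799e+02 -1.000e-01  1.030e+01] [-2.   1.3  6.9] 19.5 87.9 [-29.  -3. 116.   0.  66.  51.]
```

View pics/w13.png

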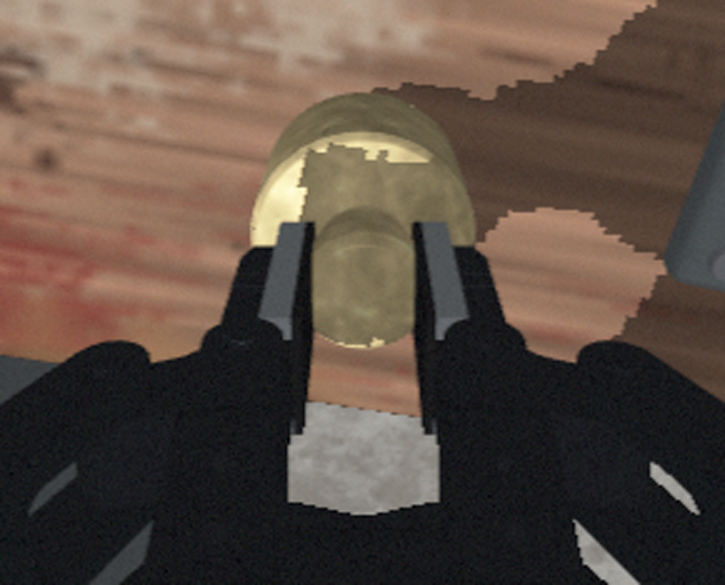

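The pads hold the head on both sides, centred at (363,290). Lifting.

>>> apply_moves --angular '[[0,0,0],[0,0,0],[0,0,0],[0,0,0],[0,0,0],[0,0,0],[0,0,0],[0,0,0],[0,0,0],[0,0,0],[0,0,0],[0,0,0]]' --travel '[[0,0,0.1],[0,0,0.3],[0,0,0.6],[0,0,0.8],[0,0,0.8],[0,0,0.8],[0,0,0.8],[0,0,0.8],[0.1,0.6,0.8],[0.1,0.8,0.2],[0,0.8,0],[0,0,0]]' --jaw '[0.1,0.1,0.1,0.1,0.1,0.1,0.1,0.1,0.1,0.1,0.1,0.1]' --force 80

```text
time: 36.92
tool_pos: [439.0, -90.1, 307.2]
tcp_rot: [-180.0, -0.0, 10.4]
ft_force: [0.6, -0.4, -6.1]
finger_gap: 19.6
grip_force: 86.7
```

```bash
python3 - <<'E'
from h import *
st();s=r.sense();p=cam("wrist");np.save("pics/w14.npy",p,allow_pickle=True)
T=s["tool_pos"]
hsv=cv2.cvtColor(p["color"],cv2.COLOR_RGB2HSV);m=cv2.inRange(hsv,(18,40,60),(34,190,255));m[:210]=0;m[:,:190]=0;m[:,320:]=0
n,l,ss,cc=cv2.connectedComponentsWithStats(m);i=1+ss[1:,4].argmax();print(ss[i],cc[i])
# predicted outline if weight on TCP axis, foot 68.1 below TCP
t=np.linspace(0,2*np.pi,60)
for rr,h in((25,0),(25,38),(13,38),(13,55)):
    P=np.array([proj(p,(T[0]+rr*np.cos(a),T[1]+rr*np.sin(a),T[2]-68.1+h)) for a in t]);print(rr,h,P.min(0).round(1),P.max(0).round(1))
for z in(217,):b=rimfit(p,(482,2),z,12);print("top",b,proj(p,(*b[0],z)))
E
```

```text
36.92 [439.  -90.1 307.2] [-180.    -0.    10.4] [ 0.6 -0.4 -6.1] 19.6 86.7 [-18. -18. 104.   0.  94.  61.]
[ 210  210   90   79 4534] [254.58469343 241.72673136]
25 0 [216.7 183.6] [294.1 255.1]
25 38 [208.3 204.7] [302.5 289.2]
13 38 [230.9 226.4] [279.9 270.3]
13 55 [228.3 241.4] [282.5 289.1]
top (array([482.3,   2.7]), 129.4) [128.18315798 123.92634865]
```

>>> apply_moves --angular '[[0,0,0],[0,0,0],[0,0,0],[0,0,0],[0,0,0],[0,0,0],[0,0,0],[0,0,0]]' --travel '[[0.36,0.75,0],[0.36,0.78,0],[0.36,0.78,0],[0,0,0],[0,0,-0.2],[0,0,-0.2],[0,0,-0.1],[0,0,0]]' --jaw '[0.1,0.1,0.1,0.1,0.1,0.1,0.1,0.1]'

```text
time: 37.98
tool_pos: [482.1, 0.1, 286.1]
tcp_rot: [-180.0, 0.1, 10.2]
ft_force: [-0.3, -0.2, -6.3]
finger_gap: 19.5
grip_force: 86.7
```

```bash
python3 - <<'E'
from h import *
st();s=r.sense();p=cam("wrist");np.save("pics/w15.npy",p,allow_pickle=True)
print(rimfit(p,(482,2.3),217,8),rimfit(p,(482,2.3),219,8))
E
```

```text
37.98 [4.821e+02 1.000e-01 2.861e+02] [-1.80e+02  1.00e-01  1.02e+01] [-0.3 -0.2 -6.3] 19.5 86.7 [ -6. -12. 101.  -0.  91.  74.]
(array([481.6,   1.9]), 60.2) (array([482.3,   1.9]), 59.4)
```

>>> apply_moves --angular '[[0,0,0],[0,0,0],[0,0,0],[0,0,0],[0,0,0],[0,0,0],[0,0,0]]' --travel '[[0,0.045,0],[0,0,-0.1],[0,0,-0.15],[0,0,-0.15],[0,0,-0.12],[0,0,-0.05],[0,0,0]]' --jaw '[0.1,0.1,0.1,0.1,0.1,0.1,0.1]'

```text
time: 38.9
tool_pos: [482.4, 2.3, 263.7]
tcp_rot: [-180.0, 0.0, 10.3]
ft_force: [-0.8, 0.5, -6.0]
finger_gap: 19.6
grip_force: 86.7
```

>>> apply_moves --angular '[[0,0,0],[0,0,0],[0,0,0],[0,0,0]]' --travel '[[0,0,-0.07],[0,0,-0.06],[0,0,-0.05],[0,0,0]]' --jaw '[0.1,0.1,0.1,0.1]'

```text
time: 39.4
tool_pos: [482.6, 2.3, 256.9]
tcp_rot: [180.0, -0.0, 10.3]
ft_force: [0.4, 0.4, -2.9]
finger_gap: 19.2
grip_force: 87.0
```

>>> apply_moves --angular '[[0,0,0],[0,0,0],[0,0,0]]' --travel '[[0,0,-0.06],[0,0,-0.04],[0,0,0]]' --jaw '[0.1,0.1,0.1]'

```text
time: 39.78
tool_pos: [482.7, 2.3, 253.1]
tcp_rot: [180.0, -0.0, 10.3]
ft_force: [0.2, -0.1, 1.2]
finger_gap: 19.4
grip_force: 87.4
```

>>> apply_moves --angular '[[0,0,0],[0,0,0],[0,0,0],[0,0,0],[0,0,0],[0,0,0],[0,0,0],[0,0,0],[0,0,0],[0,0,0],[0,0,0]]' --travel '[[0,0,0],[0,0,0],[0,0,0],[0,0,0.3],[0,0,0.6],[0,0,0.3],[0,0,0],[0,0,0],[0,0,0],[0,0,-0.3],[0,0,0]]' --jaw '[0.55,0.55,0.55,0.55,0.55,0.55,0,0,0,0,0]'

```text
time: 41.15
tool_pos: [481.6, 2.4, 286.7]
tcp_rot: [-180.0, 0.2, 10.3]
ft_force: [0.6, -0.2, 0.1]
finger_gap: -0.4
grip_force: 0.0
```

```bash
python3 - <<'E'
from h import *
st();s=cam("scene");np.save("pics/s2.npy",s,allow_pickle=True)
u=proj(s,(482,2,130)).astype(int)
# post line locate: strip column intensities near post
for z in(0,31,51,77):print(z,proj(s,(502,66,z)).round(1))
for y in range(u[1]-5,u[1]+62,1): pass
a=proj(s,(502,66,77)).astype(int);b=proj(s,(502,66,0)).astype(int)
g=s["color"].mean(2).astype(int)
print(a,b);print(g[a[1]-4:b[1]+6,a[0]-9:a[0]+12])
E
```

```text
41.15 [481.6   2.4 286.7] [-180.     0.2   10.3] [ 0.6 -0.2  0.1] -0.4 0.0 [ -6. -12. 101.  -0.  91.  74.]
0 [235.1 235.4]
31 [235.1 228.7]
51 [235.1 224.4]
77 [235.1 218.6]
[235 218] [235 235]
[[129 128 127 126 127 126 122 119 118 118 118 119 120 122 122 119 122 143
  175 196 189]
 [126 126 127 128 129 126 121 118 116 118 121 124 124 123 121 122 148 184
  200 203 200]
 [123 125 127 127 127 124 121 119 119 122 126 129 129 122 114 140 181 200
  205 205 202]
 [127 129 128 123 121 121 120 120 127 142 153 147 125 105 116 163 196 201
  205 205 203]
 [130 128 125 123 122 121 121 141 180 218 232 221 161 107 133 180 199 201
  203 206 205]
 [128 126 123 121 120 118 134 210 243 242 241 229 174 123 159 198 203 202
  201 203 206]
 [130 128 124 122 121 119 120 156 196 198 190 187 165 140 171 202 204 202
  201 202 205]
 [127 127 126 124 116 105 111 149 180 192 197 186 162 130 163 201 205 203
  203 201 202]
 [133 138 132 116 107 111 139 170 182 187 191 188 164 129 162 200 205 205
  204 203 202]
 [142 130 119 118 117 121 154 183 184 186 191 189 165 128 150 188 204 206
  204 203 202]
 [135 126 120 11
[... 797 characters left out ...]
6 163 150 125 118 155 178 170 169 162 137 119 118 120 121 121
  121 120 121]
 [170 168 163 162 158 145 124 125 139 136 128 126 123 122 121 121 120 121
  120 120 120]
 [176 169 164 165 169 166 142 112 120 122 121 121 121 121 121 121 120 120
  121 121 122]
 [179 177 177 175 168 160 141 115 112 121 121 121 120 121 120 120 121 122
  122 122 122]
 [183 183 179 172 160 151 145 133 116 114 120 120 121 121 122 122 122 122
  121 121 120]
 [184 175 166 161 155 152 150 145 128 110 119 122 122 122 121 120 121 120
  120 120 120]
 [180 172 163 157 157 155 148 140 129 111 110 119 120 120 120 120 120 120
  120 122 123]
 [182 175 163 155 150 144 141 139 134 124 111 112 119 120 120 120 120 121
  127 141 140]]
```

>>> apply_moves --angular '[[0,0,0],[0,0,0],[0,0,0],[0,0,0]]' --travel '[[0,0,-0.25],[0,0,-0.2],[0,0,-0.1],[0,0,0]]' --jaw '[0,0,0,0]'

```text
time: 41.7
tool_pos: [482.2, 2.4, 266.2]
tcp_rot: [-180.0, 0.0, 10.3]
ft_force: [-0.4, -0.5, -0.5]
finger_gap: 0.0
grip_force: 0.0
```

>>> apply_moves --angular '[[0,0,0],[0,0,0],[0,0,0]]' --travel '[[0,0,-0.05],[0,0,0],[0,0,0]]' --jaw '[0,0,0]'

```text
time: 42.08
tool_pos: [482.6, 2.3, 265.0]
tcp_rot: [180.0, -0.0, 10.3]
ft_force: [0.7, 0.1, 1.1]
finger_gap: -0.3
grip_force: 0.6
```

>>> apply_moves --angular '[[0,0,0],[0,0,0],[0,0,0],[0,0,0],[0,0,0]]' --travel '[[0,0,-0.08],[0,0,-0.08],[0,0,-0.08],[0,0,0],[0,0,0]]' --jaw '[0,0,0,0,0]'

```text
time: 42.7
tool_pos: [483.2, 2.2, 256.6]
tcp_rot: [180.0, -0.1, 10.3]
ft_force: [-1.3, -0.5, 9.9]
finger_gap: 0.0
grip_force: 5.0
```

>>> apply_moves --angular '[[0,0,0],[0,0,0],[0,0,0],[0,0,0]]' --travel '[[0,0,-0.08],[0,0,-0.065],[0,0,0],[0,0,0]]' --jaw '[0,0,0,0]'

```text
time: 43.2
tool_pos: [483.6, 2.2, 251.8]
tcp_rot: [179.9, -0.2, 10.3]
ft_force: [-3.6, 0.2, 14.9]
finger_gap: -0.1
grip_force: 7.6
```

```bash
python3 - <<'E'
from h import *
st();s=cam("scene")
a=np.load("pics/s2.npy",allow_pickle=True).item()
# plate shift by phase correlation on cup-stack patch (scene cam), expected px for 14.7 mm
u=proj(a,(482,2,130));v=proj(a,(482,2,115.3));print("expected",v-u)
x,y=u.astype(int)
for (x0,x1,y0,y1) in((x-16,x+17,y-10,y+16),(x-18,x+18,y-4,y+24)):
    T=a["color"][y0:y1,x0:x1];S=s["color"][y0-8:y1+8,x0-5:x1+5]
    f=lambda I:cv2.resize(I,None,fx=8,fy=8,interpolation=cv2.INTER_CUBIC)
    R=cv2.matchTemplate(f(S),f(T),cv2.TM_CCOEFF_NORMED);_,m,_,l=cv2.minMaxLoc(R);print(m,l[0]/8-5,l[1]/8-8)
p=cam("wrist");w=np.load("pics/w15.npy",allow_pickle=True).item()
E
```

```text
43.2 [483.6   2.2 251.8] [179.9  -0.2  10.3] [-3.6  0.2 14.9] -0.1 7.6 [ -6. -11. 104.  -0.  87.  74.]
expected [-0.12863342  3.43430275]
0.9246217012405396 0.125 0.375
0.9282240867614746 0.0 3.0
```

>>> apply_moves --angular '[[0,0,0],[0,0,0],[0,0,0],[0,0,0],[0,0,0],[0,0,0],[0,0,0],[0,0,0],[0,0,0],[0,0,0]]' --travel '[[0,0,-0.015],[0,0,0],[0,0,0],[0,0,0],[0,0,0],[0,0,0],[0,0,0],[0,0,0],[0,0,0],[0,0,0]]' --jaw '[0,0,0,0,0,0,0,0,0,0]'

```text
time: 44.55
tool_pos: [483.6, 2.2, 251.3]
tcp_rot: [179.9, -0.2, 10.3]
ft_force: [-3.0, -0.5, 15.8]
finger_gap: -0.1
grip_force: 7.8
```

```bash
python3 - <<'E'
from h import *
st();s=cam("scene");np.save("pics/s3.npy",s,allow_pickle=True)
a=np.load("pics/s2.npy",allow_pickle=True).item()
g=s["color"].mean(2).astype(int);print(g[228:240,226:246])
E
```

```text
44.55 [483.6   2.2 251.3] [179.9  -0.2  10.3] [-3.  -0.5 15.8] -0.1 7.8 [ -6. -11. 104.  -0.  87.  74.]
[[134 128 113 114 121 122 127 160 187 185 184 178 148  91  97 146 188 204
  206 205]
 [142 144 135 121 120 122 126 159 185 176 159 128 109  89  94 110 153 191
  204 206]
 [153 156 148 125 114 123 128 158 168 134 124 122 114  99  94 103 126 155
  188 203]
 [163 159 154 141 119 114 126 160 183 162 138 133 118  89  99 112 107 116
  147 173]
 [165 162 162 161 139 113 124 160 184 171 156 143 120  97 100  92 101 105
  105 139]
 [169 169 167 164 151 126 119 156 179 171 169 150 108  89 102 116 119 119
  118 112]
 [171 168 164 163 158 146 124 126 140 137 130 125 119 119 120 122 121 121
  121 119]
 [177 170 165 166 170 168 142 113 121 123 122 122 122 121 121 121 121 120
  121 121]
 [180 177 178 176 169 160 141 115 112 121 121 121 121 121 121 121 122 122
  123 122]
 [184 184 180 173 162 151 146 134 117 115 121 121 122 122 122 123 123 122
  122 122]
 [185 176 167 162 156 153 151 146 127 111 120 122 123 122 122 121 122 121
  120 120]
 [180 173 164 158 158 157 148 141 129 111 112 120 121 121 121 121 121 121
  121 123]]
```

The pointer's dark band is now centred on the line's image row (about 230), with 15.8 N on the weight and the plate about 20 mm down. It has been held for more than a second, so I'll let it up and go to the lever.

>>> apply_moves --angular '[[0,0,0],[0,0,0],[0,0,0],[0,0,0],[0,0,0],[0,0,0],[0,0,0],[0,0,0]]' --travel '[[0,0,0.08],[0,0,0.1],[0,0,0.1],[0,0,0.1],[0,0,0.2],[0,0,0.5],[0,0,0.8],[0,0,0]]' --jaw '[0,0,0,0,0,0,0,0]' --force 20

```text
time: 45.6
tool_pos: [483.9, 2.2, 328.0]
tcp_rot: [179.9, -0.3, 10.3]
ft_force: [0.4, 0.4, -0.5]
finger_gap: 0.2
grip_force: 0.0
```

>>> apply_moves --angular '[[0,0,0.81],[0,0,0.81],[0,0,0.81],[0,0,0.81],[0,0,0.81],[0,0,0.81],[0,0,0.81],[0,0,0.81],[0,0,0.81],[0,0,0.81],[0,0,0.81],[0,0,0.85],[0,0,0],[0,0,0]]' --travel '[[-0.075,-0.8,0],[-0.075,-0.8,0],[-0.075,-0.8,0],[-0.075,-0.8,0],[-0.075,-0.8,0],[-0.075,-0.8,0],[-0.075,-0.8,0],[-0.075,-0.8,0],[-0.075,-0.8,0],[-0.075,-0.8,0],[-0.075,-0.8,-0.4],[-0.075,-0.8,-0.5],[0,0,0],[0,0,0]]' --jaw '[0.6,0.6,0.6,0.6,0.6,0.6,0.6,0.6,0.6,0.6,0.6,0.6,0.6,0.6]'

```text
time: 47.35
tool_pos: [446.5, -381.3, 287.9]
tcp_rot: [-180.0, -0.0, 88.3]
ft_force: [1.0, -1.0, 0.9]
finger_gap: 51.1
grip_force: 0.0
```

```bash
python3 - <<'E'
from h import *
st();t=cam("top");p=cam("wrist");np.save("pics/t4.npy",t,allow_pickle=True)
g=p["color"].max(2);u=proj(p,(447.5,-382,152));x,y=u.astype(int)
m=(g[y-30:y+30,x-30:x+30]<50).astype(np.uint8);n,l,s,c=cv2.connectedComponentsWithStats(m)
i=1+s[1:,4].argmax();print(u,s[i],s[i,:2]+(s[i,2:4]-1)/2+[x-30,y-30])
print("stack top",rimfit(t,(482,2),213,10))
E
```

```text
47.35 [ 446.5 -381.3  287.9] [-180.    -0.    88.3] [ 1.  -1.   0.9] 51.1 0.0 [-46.   5.  85.   0.  90. -44.]
[256.14411627 190.71940236] [ 13  16  32  31 743] [254.5 191. ]
stack top (array([482.7,   4.3]), 34.5)
```

>>> apply_moves --angular '[[0,0,0],[0,0,0],[0,0,0],[0,0,0],[0,0,0],[0,0,0],[0,0,0],[0,0,0],[0,0,0]]' --travel '[[0.02,-0.02,-0.8],[0,0,-0.9],[0,0,-0.8],[0,0,-0.5],[0,0,-0.17],[0,0,0],[0,0,0],[0,0,0],[0,0,0]]' --jaw '[0.6,0.6,0.6,0.6,0.6,0.6,0.2,0.2,0.2]' --force 20

```text
time: 48.58
tool_pos: [446.2, -383.8, 162.6]
tcp_rot: [-179.9, 0.1, 88.3]
ft_force: [-8.2, -1.9, 3.4]
finger_gap: 26.2
grip_force: 19.6
```

>>> apply_moves --angular '[[0,0,0],[0,0,0],[0,0,0],[0,0,0],[0,0,0],[0,0,0],[0,0,0],[0,0,0],[0,0,0],[0,0,0]]' --travel '[[0.006,0.21,0.157],[0.006,0.222,0.135],[0.006,0.237,0.11],[0.006,0.25,0.085],[0.006,0.252,0.06],[0.006,0.26,0.032],[0.006,0.26,0.002],[0.006,0.262,-0.022],[0,0,0],[0,0,0]]' --jaw '[0.2,0.2,0.2,0.2,0.2,0.2,0.2,0.2,0.2,0.2]'

```text
time: 49.82
tool_pos: [449.9, -303.5, 184.0]
tcp_rot: [179.9, -0.0, 88.4]
ft_force: [-2.5, 1.0, 6.1]
finger_gap: 26.5
grip_force: 20.8
```

```bash
python3 - <<'E'
from h import *
st();p=cam("wrist");T=r.sense()["tool_pos"]
g=p["color"].max(2);u=proj(p,(449,-304,174));x,y=u.astype(int);print(u)
print(g[y-45:y+46:3,x])
for q in(.7,.77,.837,.9,.97): a=.698-q;print(q,proj(p,(449.3,-317.9-100*np.sin(a),75+100*np.cos(a))).round(1))
E
```

```text
49.83 [ 449.9 -303.5  184. ] [179.9  -0.   88.4] [-2.5  1.   6.1] 26.5 20.8 [-39.   1. 100.   0.  79. -38.]
[253.50262773 270.96842677]
[109 106 108 109 109 107 108 111  92   8  22  26  30  29  29  32  33  38
  58  75  72  58  48  33  37  30  25  18  22  29 134]
0.7 [255. 297.]
0.77 [254.6 284.2]
0.837 [254.1 271.1]
0.9 [253.8 258.2]
0.97 [253.3 243.4]
```

>>> apply_moves --angular '[[0,0,0],[0,0,0],[0,0,0],[0,0,0],[0,0,0],[0,0,0],[0,0,0]]' --travel '[[0,0,0],[0,0,0],[0,0,0.6],[0,-0.3,0.8],[0,-0.4,0.8],[0,-0.3,0.7],[0,0,0]]' --jaw '[0.6,0.6,0.6,0.6,0.6,0.6,0.6]'

```text
time: 50.75
tool_pos: [450.1, -345.6, 301.9]
tcp_rot: [179.8, 0.2, 88.3]
ft_force: [0.2, 0.4, -0.4]
finger_gap: 51.4
grip_force: 0.0
```

```bash
cat > lev.py <<'E'
from h import *
st();p=cam("wrist")
g=p["color"].max(2);u=proj(p,(449,-304,174));x,y=u.astype(int);a0,b0=max(x-40,0),max(y-40,0)
m=(g[b0:y+40,a0:x+40]<50).astype(np.uint8);m=cv2.morphologyEx(m,cv2.MORPH_OPEN,np.ones((9,9),np.uint8));n,l,s,c=cv2.connectedComponentsWithStats(m)
i=1+s[1:,4].argmax();print(u,s[i],s[i,:2]+(s[i,2:4]-1)/2+[a0,b0])
for q in(.7,.77,.837,.9,.97): a=.698-q;print(q,proj(p,(449.3,-317.9-100*np.sin(a),75+100*np.cos(a))).round(1))
E
python3 lev.py
```

```text
50.75 [ 450.1 -345.6  301.9] [179.8   0.2  88.3] [ 0.2  0.4 -0.4] 51.4 0.0 [-43.   1.  87.   0.  91. -41.]
[251.8228401  142.31318202] [ 26  30  33  34 881] [253.  148.5]
0.7 [252.8 159.7]
0.77 [252.5 150.9]
0.837 [252.2 142.4]
0.9 [252.  134.2]
0.97 [251.7 125.2]
```

q is about 0.79, a little short of 0.837. I'll regrip and move on 5 mm.

>>> apply_moves --angular '[[0,0,0],[0,0,0],[0,0,0],[0,0,0],[0,0,0],[0,0,0],[0,0,0],[0,0,0],[0,0,0],[0,0,0],[0,0,0],[0,0,0],[0,0,0],[0,0,0],[0,0,0],[0,0,0],[0,0,0],[0,0,0],[0,0,0]]' --travel '[[0,0.46,-0.4],[0,0.46,-0.7],[0,0,-0.8],[0,0,-0.7],[0,0,-0.36],[0,0,0],[0,0,0],[0,0,0],[0,0,0],[0,0.06,0],[0,0.06,0],[0,0,0],[0,0,0],[0,0,0],[0,0,0.6],[0,-0.3,0.8],[0,-0.4,0.8],[0,-0.3,0.7],[0,0,0]]' --jaw '[0.6,0.6,0.6,0.6,0.6,0.6,0.2,0.2,0.2,0.2,0.2,0.2,0.6,0.6,0.6,0.6,0.6,0.6,0.6]'

```text
time: 53.18
tool_pos: [449.8, -344.1, 299.4]
tcp_rot: [179.8, 0.2, 88.3]
ft_force: [0.0, 0.0, -0.5]
finger_gap: 51.4
grip_force: 0.0
```

```bash
python3 lev.py
```

```text
53.17 [ 449.8 -344.1  299.4] [179.8   0.2  88.3] [ 0.   0.  -0.5] 51.4 0.0 [-43.   1.  87.  -0.  91. -41.]
[252.29346462 144.77585351] [ 25  24  33  34 875] [253.  144.5]
0.7 [253.2 162.2]
0.77 [253.  153.4]
0.837 [252.7 144.8]
0.9 [252.4 136.6]
0.97 [252.1 127.5]
```

```bash
python3 - <<'E'
from h import *
a=np.load("pics/top0.npy",allow_pickle=True).item();t=cam("top")
d=cv2.absdiff(a["color"],t["color"]).max(2)
print("jars diff",(d[150:190,310:360]>40).sum())
hsv=cv2.cvtColor(t["color"],cv2.COLOR_RGB2HSV);m=cv2.inRange(hsv,(20,60,110),(32,180,255));u=proj(t,(482,2,240)).astype(int)
w=m[u[1]-15:u[1]+16,u[0]-15:u[0]+16];n,l,s,c=cv2.connectedComponentsWithStats(w);i=1+s[1:,4].argmax();print(s[i],c[i]+u-15,proj(t,(482,2,230)))
print(r.hand_in())
E
```

```text
jars diff 3
[  5   8  19  18 175] [269.79428571 199.95428571] [269.19086514 199.91048731]
the job is handed in; nothing more can be done
None
```

The job is done and handed in. The tally lever went to empty first, then three cups were nested with the weight on top. The plate was pressed to the line, held for just over a second and let up. Last, the lever was set to the mark for 3; my final camera check found no sign that the jars or bottle had moved, and the weight was still centred on the stack.

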